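# Put the pipettes away in the double-doored cupboard

### The job

Put the pipettes lying on the bench away in the small white cupboard: open its leaf with the cover strip first, then lift the drop bolt on the other leaf and open that leaf too, pull the tray fully out, and lay every pipette flat across the tray, all nozzles pointing the same way. Then push the tray fully home, shut the bolted leaf and push its bolt fully down, and last shut the leaf with the cover strip. Do not disturb the other things on the bench.

Things in the scene. Friction and masses are not known exactly. Their poses are not given: they have to be found in the camera images.
- cupboard: White cupboard, fixed, double door towards the robot. Origin: foot of the middle of its front face, z = 0. x points into it, y left, z up. Carcass x 0 to 0.24, y -0.13 to 0.13, clear roof 8 mm thick, top at z = 0.200. The doors are pans standing 50 mm in front of the carcass (x -0.05 to 0), z 0.045 to 0.195, each 130 mm wide, meeting at y = 0.
- active (a joint): Angle of the active leaf (left, hinged at +y). 0 = shut, grows as its free edge swings to the robot, up to 1.9. Friction 0.1 N m, stays where left. A 50 mm cover strip on its free edge laps 35 mm over the passive leaf, with a small hood on top roofing the bolt's knob: while shut it bars passive leaf and bolt; it cannot shut over a raised bolt or before the passive leaf is shut.
- active_hinge (a point): Point on the active leaf's vertical hinge axis, 205 mm above the bench, at cupboard x = 0, y = 0.13.
- active_handle (a point): Top centre of the active leaf's handle: an upright round steel post 14 mm thick, top 205 mm above the bench, its axis 36 mm out from the leaf's face, free for 65 mm below its top (there an arm joins it to the leaf). In the leaf: 85 mm along from the hinge axis, 86 mm out. Its x axis points from the post square to the leaf, y along the leaf (left when shut).
- hood_top (a point): Top centre of the hood at the free edge of the active leaf (53 x 33 mm, top 240 mm above the bench, 4 mm thick).
- passive (a joint): Angle of the passive leaf (the right one, hinged at the right, -y). 0 = shut, grows as its free edge swings towards the robot, up to 1.9 rad. Friction as for the active leaf. Held shut by the bolt when that is down.
- passive_hinge (a point): Point on the passive leaf's vertical hinge axis, 205 mm above the bench, at cupboard x = 0, y = -0.13.
- passive_handle (a point): Top centre of the passive leaf's handle, an upright post just like that of the active leaf (14 mm thick, 85 mm along from the hinge axis, 86 mm out; x axis from the post to the leaf).
- bolt (a joint): Height of the passive leaf's drop bolt: 0 = fully down (pin in the keeper on the bench), 0.025 = fully up; clear of the keeper above 0.016. Stays where left (friction 2 N). Goes down only when the passive leaf is shut (within 0.03 rad).
- bolt_top (a point): Top centre of the bolt's black round knob, 16 mm thick, 28 mm tall, upright on top of the passive leaf near its free edge (112 mm from the hinge, 25 mm in front of the carcass). Top 228 mm above the bench with the bolt down, its foot then 5 mm above the leaf's top.
- tray (a joint): How far the steel tray inside the cupboard is pulled out towards the robot: 0 = home, 0.205 = fully out. Friction about 1.5 N, stays where it is left.
- tray_grip (a point): Top centre of the tray's upright grip: a round steel post 14 mm thick in the middle of the tray's front, top 184 mm above the bench, its axis 30 mm in front of the tray's front wall, free for 32 mm below its top (there an arm joins it to the tray). With the tray home it stands 26 mm in front of the carcass, behind the doors.
- tray_floor (a point): Centre of the tray's floor, 142 mm above the bench; axes as the cupboard's; moves with the tray (home: cupboard x = 0.09; fully out: x = -0.115). Inner floor 168 mm (x) by 200 mm (y), walls 22 mm high. Low ribs (10 mm tall, 4 mm thick, only over the outer 35 mm at each y end, at x = -0.025 and 0.025) part three cross channels centred at x = -0.05, 0, 0.05.
- pipette1: Small white pipette, lying on the bench; may be absent. Origin: on its underside below the middle of the grip body. Its x axis runs to the nozzle. The grip body is a square bar 85 mm long (x -0.045 to 0.040), 22 mm wide and 22 mm tall; a thin grey nozzle reaches to x = 0.100, a plunger button to x = -0.065. 80 g.
- pipette2: Small white pipette, lying on the bench; may be absent. Origin: on its underside below the middle of the grip body. Its x axis runs to the nozzle. The grip body is a square bar 85 mm long (x -0.045 to 0.040), 22 mm wide and 22 mm tall; a thin grey nozzle reaches to x = 0.100, a plunger button to x = -0.065. 80 g.
- pipette3: Small white pipette, lying on the bench; may be absent. Origin: on its underside below the middle of the grip body. Its x axis runs to the nozzle. The grip body is a square bar 85 mm long (x -0.045 to 0.040), 22 mm wide and 22 mm tall; a thin grey nozzle reaches to x = 0.100, a plunger button to x = -0.065. 80 g.
- pipette4: Small white pipette, lying on the bench; may be absent. Origin: on its underside below the middle of the grip body. Its x axis runs to the nozzle. The grip body is a square bar 85 mm long (x -0.045 to 0.040), 22 mm wide and 22 mm tall; a thin grey nozzle reaches to x = 0.100, a plunger button to x = -0.065. 80 g.
- bowl: Steel bowl, 120 mm across, 45 mm high; bystander. Origin: centre of its underside.
- dropper1: White dropper bottle, 28 mm thick, 65 mm tall; bystander. Origin: centre of its underside.
- dropper2: White dropper bottle with a black cap, 28 mm thick, 65 mm tall; bystander. Origin: centre of its underside.
- cup: Clear lidded sample jar, 60 mm thick, 75 mm tall; bystander. Origin: centre of its underside.
- timer: White bench timer, 70 x 20 mm, 75 mm tall; bystander. Origin: centre of its underside.
- wellplate: White well plate, 85 x 125 mm, 16 mm high; bystander. Origin: centre of its underside.

How it is judged:
On the way, in this order (a step that is already met when the one before it is completed fails the run):
1. the active leaf (with the cover strip) stands open while the bolt is still down (value of joint active above 1 rad and value of joint bolt below 0.006 m), for 0.1 s.
2. the bolt is lifted clear, the passive leaf still shut (value of joint bolt above 0.016 m and value of joint passive below 0.1 rad), for 0.1 s.
3. the passive leaf stands open (value of joint passive above 1 rad), for 0.1 s.
4. the tray is pulled out (value of joint tray above 0.16 m), for 0.1 s.
5. every pipette lies flat across the tray, all nozzles the same way, let go ((((z of pipette1 in the frame of tray_floor between -0.004 and 0.006 m and x of pipette1 in the frame of tray_floor between -0.085 and 0.085 m and angle between the x axis of pipette1 and the y axis of tray_floor, either way round below 0.3 rad and x of active_hinge in the frame of pipette1 above 0.02 m and linear speed of pipette1 below 0.02 m/s) and (z of pipette2 in the frame of tray_floor between -0.004 and 0.006 m and x of pipette2 in the frame of tray_floor between -0.085 and 0.085 m and angle between the x axis of pipette2 and the y axis of tray_floor, either way round below 0.3 rad and x of active_hinge in the frame of pipette2 above 0.02 m and linear speed of pipette2 below 0.02 m/s) and (z of pipette3 in the frame of tray_floor between -0.004 and 0.006 m and x of pipette3 in the frame of tray_floor between -0.085 and 0.085 m and angle between the x axis of pipette3 and the y axis of tray_floor, either way round below 0.3 rad and x of active_hinge in the frame of pipette3 above 0.02 m and linear speed of pipette3 below 0.02 m/s) and (z of pipette4 in the frame of tray_floor between -0.004 and 0.006 m and x of pipette4 in the frame of tray_floor between -0.085 and 0.085 m and angle between the x axis of pipette4 and the y axis of tray_floor, either way round below 0.3 rad and x of active_hinge in the frame of pipette4 above 0.02 m and linear speed of pipette4 below 0.02 m/s)) or ((z of pipette1 in the frame of tray_floor between -0.004 and 0.006 m and x of pipette1 in the frame of tray_floor between -0.085 and 0.085 m and angle between the x axis of pipette1 and the y axis of tray_floor, either way round below 0.3 rad and x of active_hinge in the frame of pipette1 below -0.02 m and linear speed of pipette1 below 0.02 m/s) and (z of pipette2 in the frame of tray_floor between -0.004 and 0.006 m and x of pipette2 in the frame of tray_floor between -0.085 and 0.085 m and angle between the x axis of pipette2 and the y axis of tray_floor, either way round below 0.3 rad and x of active_hinge in the frame of pipette2 below -0.02 m and linear speed of pipette2 below 0.02 m/s) and (z of pipette3 in the frame of tray_floor between -0.004 and 0.006 m and x of pipette3 in the frame of tray_floor between -0.085 and 0.085 m and angle between the x axis of pipette3 and the y axis of tray_floor, either way round below 0.3 rad and x of active_hinge in the frame of pipette3 below -0.02 m and linear speed of pipette3 below 0.02 m/s) and (z of pipette4 in the frame of tray_floor between -0.004 and 0.006 m and x of pipette4 in the frame of tray_floor between -0.085 and 0.085 m and angle between the x axis of pipette4 and the y axis of tray_floor, either way round below 0.3 rad and x of active_hinge in the frame of pipette4 below -0.02 m and linear speed of pipette4 below 0.02 m/s))) and value of joint tray above 0.1 m and contact force between the fingers and anything else below 0.3 N), for 0.3 s.
6. the tray is pushed home (value of joint tray below 0.008 m), for 0.2 s.
7. the passive leaf is shut and its bolt is down again (value of joint passive below 0.05 rad and value of joint bolt below 0.005 m), for 0.2 s.
At the end, for the whole second after the job is handed in: Every pipette lies at rest flat on the tray's floor (within 6 mm), across the tray (within 0.3 rad), all nozzles pointing the same way; tray home within 8 mm; passive leaf shut within 0.05 rad with its bolt down within 5 mm; active leaf shut within 0.06 rad (all of step 7 and (((z of pipette1 in the frame of tray_floor between -0.004 and 0.006 m and x of pipette1 in the frame of tray_floor between -0.085 and 0.085 m and angle between the x axis of pipette1 and the y axis of tray_floor, either way round below 0.3 rad and x of active_hinge in the frame of pipette1 above 0.02 m and linear speed of pipette1 below 0.02 m/s) and (z of pipette2 in the frame of tray_floor between -0.004 and 0.006 m and x of pipette2 in the frame of tray_floor between -0.085 and 0.085 m and angle between the x axis of pipette2 and the y axis of tray_floor, either way round below 0.3 rad and x of active_hinge in the frame of pipette2 above 0.02 m and linear speed of pipette2 below 0.02 m/s) and (z of pipette3 in the frame of tray_floor between -0.004 and 0.006 m and x of pipette3 in the frame of tray_floor between -0.085 and 0.085 m and angle between the x axis of pipette3 and the y axis of tray_floor, either way round below 0.3 rad and x of active_hinge in the frame of pipette3 above 0.02 m and linear speed of pipette3 below 0.02 m/s) and (z of pipette4 in the frame of tray_floor between -0.004 and 0.006 m and x of pipette4 in the frame of tray_floor between -0.085 and 0.085 m and angle between the x axis of pipette4 and the y axis of tray_floor, either way round below 0.3 rad and x of active_hinge in the frame of pipette4 above 0.02 m and linear speed of pipette4 below 0.02 m/s)) or ((z of pipette1 in the frame of tray_floor between -0.004 and 0.006 m and x of pipette1 in the frame of tray_floor between -0.085 and 0.085 m and angle between the x axis of pipette1 and the y axis of tray_floor, either way round below 0.3 rad and x of active_hinge in the frame of pipette1 below -0.02 m and linear speed of pipette1 below 0.02 m/s) and (z of pipette2 in the frame of tray_floor between -0.004 and 0.006 m and x of pipette2 in the frame of tray_floor between -0.085 and 0.085 m and angle between the x axis of pipette2 and the y axis of tray_floor, either way round below 0.3 rad and x of active_hinge in the frame of pipette2 below -0.02 m and linear speed of pipette2 below 0.02 m/s) and (z of pipette3 in the frame of tray_floor between -0.004 and 0.006 m and x of pipette3 in the frame of tray_floor between -0.085 and 0.085 m and angle between the x axis of pipette3 and the y axis of tray_floor, either way round below 0.3 rad and x of active_hinge in the frame of pipette3 below -0.02 m and linear speed of pipette3 below 0.02 m/s) and (z of pipette4 in the frame of tray_floor between -0.004 and 0.006 m and x of pipette4 in the frame of tray_floor between -0.085 and 0.085 m and angle between the x axis of pipette4 and the y axis of tray_floor, either way round below 0.3 rad and x of active_hinge in the frame of pipette4 below -0.02 m and linear speed of pipette4 below 0.02 m/s))) and value of joint tray below 0.008 m and value of joint active below 0.06 rad); the robot touches nothing.
It fails at once if one of the other things (bowl, bottles, jar, timer, well plate) is pushed more than 50 mm or knocked over (distance of any of bowl, dropper1, dropper2, cup, timer, wellplate from where it was at the start of the episode above 0.05 m or angle between any of bowl, dropper1, dropper2, cup, timer, wellplate's own z axis and vertical above 0.6 rad).
Of pipette1, pipette2, pipette3, pipette4 only 2 to 3 are there at a start; the rules pass over those that are not, and their reading is None.
At some moment in a run one of pipette1, pipette2, pipette3, pipette4 may be knocked a few centimetres aside while the robot is not near it.
It also fails if it takes over 210 s, if anything falls off the work surface, if the arm or the gripper's body presses on something with over 40 N, if the wrist force passes 120 N, or if a joint passes its speed limit or range.

### The arm

A 7-joint arm with a two-finger parallel gripper is mounted at the origin on the work surface. World frame = base frame: x ahead of the robot, y to its left, z up, the work surface at z = 0. Lengths are in m, angles in rad, forces in N, time in s.
With the tool pointing down it reaches from about 0.4 to 0.9 m from the base axis. Payload 5.6 kg.
Tool frame: the origin (TCP) lies between the finger pads; the fingertips stand 17 mm ahead of it and the grasp point (between the pads) lies 2 mm behind it; z points along the fingers, x is the direction in which the jaws open and shut, and the axes are right-handed (so a half turn about z gives the same grasp; the last joint's range is limited). The gripper opens to 92 mm and grips with 3 to 60 N. Pads are 20 mm wide; open, the fingers measure 128 mm over their backs; the gripper's body (75 mm by 189 mm) begins 69 mm behind the grasp point.
Start: joints at [1.25, 0.468, -0.012, 1.603, 0.006, 1.071, -0.056], TCP at [0.178, -0.625, 0.232] pointing down, gripper open.
Joint ranges: [-2.53, 2.53], [-0.31, 2.02], [-1.57, 1.55], [0.28, 2.44], [-1.29, 4.43], [0.15, 1.84], [-2.92, 2.92]. Speed limits (rad/s): [2.57, 2.57, 3.14, 3.14, 3.14, 3.14, 3.14].

### API

Orientations are given as [roll, pitch, yaw] about the fixed x, y, z axes, in that order (R = Rz(yaw) Ry(pitch) Rx(roll)).
In Python, from station import bot, optics, spotter gives the robot as it stands. The module is installed in compiled form; this text tells all that it offers.
- The arm moves only by the tool carry_out, never from a script. Its arguments are lists of equal length, an entry for each row: "slide": the shift along the tool's x, y, z as a fraction of full scale, a list of three; "spin": the turn about the tool's z as a fraction of full scale. A call has 1 to 10 rows; each row is the pose to reach, as a shift and turn from the pose measured when the call began, along the tool's axes at that moment; what a row does not reach only later rows make up. Full scale, the value 1, is 50 cm for a shift and 45 degrees for a turn. A row lasts 1/8 s, in which the tool goes at most 62.5 mm and 10.7 degrees, less where a joint would pass 70% of its speed; a pose out of reach is approached as far as the arm can. A call with a number of a shift or a turn outside -1 to 1 is refused whole. A call with a gripper value outside its range is refused whole. "fingers" is the opening, from -1 (shut) to 1 (fully open), so that 0 is half open, set as the call begins (left out, the last holds). The fingers move at their own pace and stop on an object; the grip force is fixed at half the most. Time passes only in rows, so rows that repeat a pose let the fingers close. It gives the time, the measured TCP pose, the force and the opening at its end, in the units of the state.
- bot.sense(): the state, without advancing time (a new reading comes with each control period).
- optics.snapshot(name): name is "scene" or "top" or "wrist"; returns a dict with "color" (400x640x3 uint8, red, green, blue), "depth" (400x640 float32, m along the optical axis (not along the pixel's ray), 0 where there is no reading), "camera_matrix" (3x3 intrinsics, pixels), "rvec" (rotation vector, rad) and "tvec" (3), from world to camera coordinates, as OpenCV has them. Camera axes: x right, y down, z forward; pixel columns grow to the right and rows downward; lengths in m; the calibration is good to about 2 mm. A picture is of the moment at which its call begins.
- bot.job_done(): hands the job in, once; it reports no verdict.
Trained networks look in a picture, given as the dict that the camera call returned (one of the last four; its "shot" number tells which), for a name from the list of things; names that differ only in an ending like _2 or _b are one class to them, and where a whole thing is asked for, a point or a joint stands for the part that bears it (a point fixed in the world has none). Each returns a list of dicts, best first, with "confidence" (0 to 1); they miss things now and then, are a little off and sometimes report something else, mostly with a low value. They report only what shows in the picture. A call takes as long as a camera call.
- spotter.recognise(picture, target): "extent" ([left, top, right, bottom] in pixels, round what is visible of it).
- spotter.masks_of(picture, target): "mask" (400x640 bool, what is visible of it) and "extent" ([left, top, right, bottom] in pixels, round what is visible of it).
The state is a dict: "time": time; "q": joint angles; "joint_velocities": joint speeds; "tau": joint torques, N m; "ee_pos": TCP position; "ee_rot": TCP orientation; "force": force on the tool from outside, world axes, zero at the start; "torque": the same for the moment, N m; "width": finger opening in m.
Only numpy, scipy, OpenCV 4.12 (cv2) and the standard library are available. Lean on these libraries where they do the work, as an engineer would, in place of code of your own. Each camera call takes 0.05 s, during which the arm holds its last target. There are 200 camera calls.

## Working session

There is one attempt and no reset: what is moved stays moved. The work goes in short steps, Python scripts to look and compute and a tool call to move; the robot and the scene stay as the last step left them, time stands still between calls to the robot, and variables do not carry over. Pictures are saved under pics/ and viewed, about 12 in all and at most 16, crops included, and the job is handed in when it is done.

Besides the shell and the picture viewer there is one more tool, called after "Emit:" as name([rows], argument=value, ...), one row to a line, values as JSON. carry_out: Moves the arm, as the interface text tells. Its arguments: {"type":"object","properties":{"slide":{"type":"array","items":{"type":"array","items":{"type":"number","minimum":-1,"maximum":1}}},"spin":{"type":"array","items":{"type":"number","minimum":-1,"maximum":1}},"fingers":{"type":"number"}},"required":["slide","spin"]}

```bash
mkdir -p pics
cat > h.py <<'E'
import numpy as np, cv2, time
from scipy.spatial.transform import Rotation as Ro
from station import bot, optics, spotter
def snap(n,save=None):
    p=optics.snapshot(n)
    if save: cv2.imwrite('pics/'+save,cv2.cvtColor(p['color'],cv2.COLOR_RGB2BGR))
    return p
def cloud(p):
    K=p['camera_matrix'];R,_=cv2.Rodrigues(np.array(p['rvec'],float));t=np.array(p['tvec'],float).reshape(3)
    v,u=np.mgrid[:400,:640];d=p['depth']
    c=np.stack([(u-K[0,2])/K[0,0]*d,(v-K[1,2])/K[1,1]*d,d],-1)
    w=(c-t)@R; w[d<=0]=np.nan
    return w
def proj(p,X):
    q,_=cv2.projectPoints(np.atleast_2d(np.array(X,float)),np.array(p['rvec'],float),np.array(p['tvec'],float),np.array(p['camera_matrix'],float),None)
    return q.reshape(-1,2)
def pose():
    s=bot.sense();return np.array(s['ee_pos']),Ro.from_euler('xyz',s['ee_rot']),s
def rel(target):
    p,R,s=pose();return R.inv().apply(np.array(target)-p)/0.5
E
python3 - <<'E'
from h import *
s=bot.sense();print({k:np.round(v,3) for k,v in s.items()})
for n in ['scene','top']:
    p=snap(n,n+'0.png');w=cloud(p)
    R,_=cv2.Rodrigues(np.array(p['rvec'],float));print(n,'cam',-R.T@np.array(p['tvec']).reshape(3))
    for t in ['cupboard','active_handle','passive_handle','bolt_top','hood_top','pipette1','bowl','dropper1','dropper2','cup','timer','wellplate']:
        for m in spotter.masks_of(p,t)[:4]:
            q=w[m['mask']];q=q[~np.isnan(q[:,0])]
            if len(q): print(t,round(m['confidence'],2),np.round(m['extent']),np.round(np.median(q,0),3),np.round(q.min(0),3),np.round(q.max(0),3))
E
```

```text
{'time': np.float64(0.0), 'q': array([ 1.25 ,  0.468, -0.012,  1.604,  0.006,  1.071, -0.056]), 'joint_velocities': array([ 0.001, -0.001,  0.   ,  0.   ,  0.001, -0.001, -0.   ]), 'tau': array([ 0.0000e+00, -5.2056e+01, -1.2000e-02, -2.4375e+01, -5.7000e-02,
        1.7000e-02,  0.0000e+00]), 'ee_pos': array([ 0.178, -0.625,  0.231]), 'ee_rot': array([ 3.141e+00,  2.000e-03, -1.293e+00]), 'force': array([ 0.578, -0.238, -0.069]), 'torque': array([-0.018,  0.037,  0.013]), 'width': np.float64(0.092)}
scene cam [ 1.61146726 -0.53284254  1.05798021]
cupboard 0.8 [292. 177. 418. 307.] [ 0.884 -0.025  0.197] [ 0.398 -0.136 -0.006] [0.966 0.3   0.244]
active_handle 0.59 [320. 179. 372. 196.] [0.688 0.048 0.196] [ 0.4   -0.029 -0.003] [0.716 0.188 0.244]
passive_handle 0.7 [293. 183. 336. 245.] [ 0.686 -0.075  0.194] [ 0.396 -0.13  -0.007] [0.72  0.089 0.242]
passive_handle 0.3 [315. 176. 372. 195.] [0.686 0.049 0.196] [ 0.37  -0.029 -0.007] [0.722 0.277 0.244]
hood_top 0.93 [318. 177. 371. 198.] [0.686 0.05  0.196] [ 0.384 -0.029 -0.005] [0.723 0.261 0.244]
pipette1 0.7 [401. 141. 416. 16
[... 2301 characters left out ...]
49 0.069]
dropper1 0.44 [183. 181. 193. 186.] [0.666 0.398 0.042] [0.655 0.388 0.001] [0.684 0.43  0.071]
dropper2 0.5 [206. 173. 217. 184.] [0.688 0.328 0.044] [ 0.677  0.317 -0.003] [0.709 0.349 0.069]
dropper2 0.44 [183. 181. 193. 186.] [0.666 0.398 0.042] [0.655 0.388 0.001] [0.684 0.43  0.071]
cup 0.72 [139. 252. 162. 268.] [0.405 0.526 0.073] [0.374 0.505 0.004] [0.433 0.567 0.085]
timer 0.44 [384. 177. 406. 185.] [ 0.667 -0.311  0.074] [ 0.65  -0.348  0.014] [ 0.69  -0.281  0.084]
timer 0.31 [312. 159. 345. 192.] [ 0.682 -0.068  0.195] [ 0.624 -0.122  0.055] [ 0.716 -0.024  0.21 ]
wellplate 0.67 [453. 226. 491. 254.] [ 0.454 -0.587  0.016] [ 0.408 -0.656 -0.005] [ 0.5   -0.526  0.027]
```

Run:
```python
from h import *
im=cv2.imread('pics/top0.png');cv2.imwrite('pics/top0c.png',cv2.resize(im[80:290,120:500],None,fx=2.1,fy=2.1,interpolation=cv2.INTER_CUBIC))
p=snap('top');w=cloud(p)
# pipettes PCA
for m in spotter.masks_of(p,'pipette1')[:4]:
    q=w[m['mask']];q=q[~np.isnan(q[:,0])]
    a=q[(q[:,2]>0.015)&(q[:,2]<.03)]
    r=cv2.minAreaRect((a[:,:2]*1000).astype(np.float32));print(m['confidence'],r,len(a))
# cupboard roof/door
ok=np.isfinite(w[...,0])
for lo,hi in [(.185,.197),(.197,.204),(.203,.21),(.215,.232),(.234,.25)]:
    a=w[ok&(w[...,2]>lo)&(w[...,2]<hi)&(w[...,0]>.5)]
    if len(a)>3: print(lo,hi,len(a),cv2.minAreaRect((a[:,:2]*1000).astype(np.float32)),a.min(0),a.max(0))
```

```text
0.81 ((503.5419006347656, 340.084228515625), (128.3110809326172, 22.67288589477539), 20.842269897460938) 175
0.71 ((488.1270751953125, 428.608154296875), (24.050207138061523, 147.95164489746094), 72.07708740234375) 196
0.185 0.197 1322 ((729.140625, -456.22991943359375), (1224.360107421875, 343.9288024902344), 81.52774047851562) [ 0.50175096 -1.06479603  0.18508958] [0.96566774 0.14820211 0.19699925]
0.197 0.204 5558 ((730.077880859375, -452.4957275390625), (1215.0712890625, 343.0862731933594), 81.484375) [ 0.50174092 -1.05550991  0.19700052] [0.96519206 0.14748814 0.20399823]
0.203 0.21 1435 ((728.9795532226562, -453.0799560546875), (1213.690673828125, 344.2388000488281), 81.68020629882812) [ 0.50177218 -1.05550991  0.20300078] [0.96313215 0.14046781 0.20975581]
0.215 0.232 169 ((581.5523071289062, -505.580078125), (1065.74853515625, 148.5375213623047), 88.98560333251953) [ 0.50166126 -1.03968568  0.21501704] [0.66524323 0.02589604 0.23189453]
0.234 0.25 359 ((602.4730224609375, -495.258056640625), (1053.537841796875, 151.95425415039062), 85.6575698852539) [ 0.50170422 -1.02608341  0.23412785] [0.71475926 0.02822151 0.24989425]
```

View pics/top0c.png

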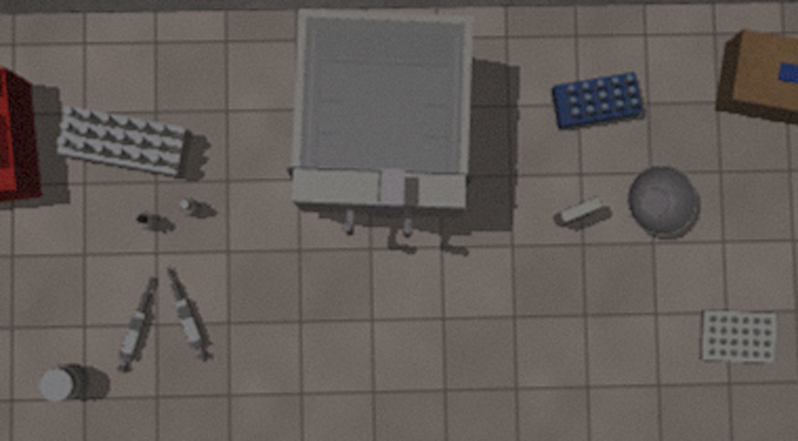

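View pics/scene0.png

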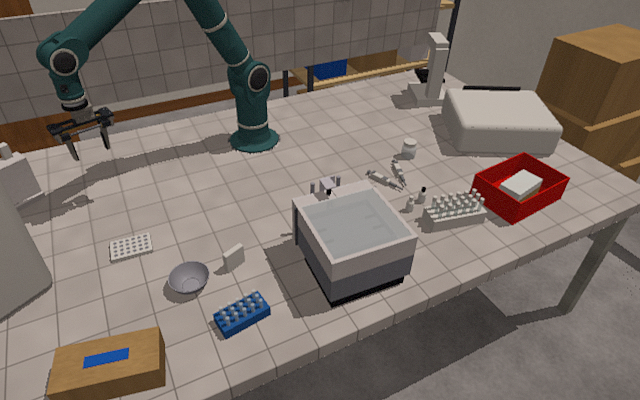

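The cupboard faces the robot, with its hood at about crop (392,185). Two pipettes lie to the left at about (137,325) and (188,312), nozzles pointing away from the robot. Next I fit the cupboard pose.

Run:
```python
from h import *
for k in range(2):
    p=snap('top');w=cloud(p);ok=np.isfinite(w[...,0])&(abs(w[...,1])<.2)&(w[...,0]>.55)&(w[...,0]<1.1)
    if k==0: A=[]
    A.append(w[ok])
w=np.concatenate(A)
def f(lo,hi):
    a=w[(w[:,2]>lo)&(w[:,2]<hi)]
    r=cv2.minAreaRect((a[:,:2]*1000).astype(np.float32));return r,len(a),np.round(np.percentile(a[:,:2],[1,50,99],axis=0),3).tolist()
for l in [(.19,.21),(.203,.209),(.21,.232),(.235,.25)]: print(l,f(*l))
# robust edges: left/right/front edges of z>.185
a=w[(w[:,2]>.185)&(w[:,2]<.212)]
def line(vals,pos): 
    c=np.polyfit(pos,vals,1);return c
for s in (1,-1):
    xs=np.arange(.68,.95,.01);e=[np.percentile(s*a[(abs(a[:,0]-x)<.006),1],98.5)*s for x in xs]
    print('side',s,[round(float(v),3) for v in e[::3]],line(e,xs))
ys=np.arange(-.12,.13,.01);ys=ys[(abs(abs(ys)-.045)>.02)]
e=[np.percentile(a[abs(a[:,1]-y)<.006,0],2) for y in ys];print('front',np.round(e,3),line(e,ys))
e=[np.percentile(a[abs(a[:,1]-y)<.006,0],98) for y in ys];print('back',line(e,ys),np.round(e,3))
for y0 in (.05,-.04):
    b=w[(w[:,0]<.662)&(w[:,2]>.19)&(w[:,2]<.215)&(abs(w[:,1]-y0)<.05)];print('post',np.median(b,0),b.min(0),b.max(0),len(b))
```

```text
(0.19, 0.21) (((794.234619140625, 7.3215789794921875), (273.58154296875, 333.30755615234375), 86.9218521118164), 14880, [[0.668, -0.124], [0.816, 0.009], [0.957, 0.135]])
(0.203, 0.209) (((792.880615234375, 6.5341339111328125), (261.20428466796875, 330.9018859863281), 86.79536437988281), 2635, [[0.635, -0.125], [0.839, 0.009], [0.959, 0.134]])
(0.21, 0.232) (((794.118408203125, 16.7997989654541), (326.688720703125, 92.64286041259766), 0.8039016723632812), 28, [[0.63, -0.029], [0.663, 0.001], [0.878, 0.059]])
(0.235, 0.25) (((689.1514282226562, 1.7205619812011719), (51.41957473754883, 52.583621978759766), 87.6579360961914), 397, [[0.662, -0.024], [0.687, -0.008], [0.715, 0.023]])
side 1 [0.138, 0.136, 0.137, 0.134, 0.134, 0.13, 0.13, 0.127, 0.126] [-0.05477815  0.1767971 ]
side -1 [-0.112, -0.121, -0.116, -0.119, -0.12, -0.121, -0.125, -0.126, -0.126] [-0.055364   -0.07622043]
front [0.68  0.666 0.666 0.667 0.67  0.67  0.663 0.724 0.724 0.678 0.675 0.673
 0.679 0.679 0.679 0.68  0.682] [0.04251315 0.67955373]
back [0.05926617 0.95361046] [0.948 0.947 0.948 0.947 0.948 0.949 0.952 0.952 0.954 0.956 0.956 0.957
 0.958 0.961 0.959 0.96  0.96 ]
post [0.6352389  0.05947556 0.20546305] [0.63014024 0.05475156 0.19154946] [0.64034747 0.06429083 0.21033962] 32
post [ 0.62977932 -0.02891486  0.20489236] [ 0.62557282 -0.03515467  0.19128539] [ 0.63547171 -0.02267789  0.21152943] 30
```

Emit:
carry_out([
  [0, 0, -0.1],
  [0, 0, -0.2],
  [0, 0, -0.2],
], spin=[0.12, 0.24, 0.35], fingers=1)

```text
time: 1.88
ee_pos: [0.1788, -0.6271, 0.3369]
ee_rot: [-3.139, -0.008, -1.571]
force: [0.9, -0.1, -1.2]
width: 0.0921
```

Emit:
carry_out([
  [-0.1, -0.065, 0],
  [-0.2, -0.13, 0],
  [-0.3, -0.195, 0],
  [-0.4, -0.26, 0],
  [-0.5, -0.33, 0],
  [-0.6, -0.4, 0],
  [-0.7, -0.46, 0],
  [-0.8, -0.53, 0],
  [-0.8, -0.53, 0],
], spin=[0.07, 0.07, 0.07, 0.07, 0.07, 0.07, 0.07, 0.07, 0.07], fingers=0.1)

```text
time: 3.0
ee_pos: [0.4464, -0.2225, 0.3346]
ee_rot: [-3.137, -0.007, -1.617]
force: [-0.7, -0.9, -0.6]
width: 0.0507
```

```bash
cat >> h.py <<'E'
PSI=-0.056;O=np.array([.7184,.0100,0]);RC=Ro.from_euler('z',PSI)
def c2w(c): return O+RC.apply(np.array(c,float))
def w2c(w): return RC.inv().apply(np.array(w,float)-O)
def st():
    p,R,s=pose();print('t',round(float(s['time']),2),'cup',np.round(w2c(p),4),'yaw',round(float(s['ee_rot'][2]),4),'cyaw',round(float(s['ee_rot'][2]-PSI),3),'w',round(float(s['width']),4),'F',np.round(s['force'],1))
def show(c): print('cup',np.round(c,4),'slide',np.round(rel(c2w(c)),3))
def act(th,r=.085,o=.086): # active handle in cupboard frame
    return np.array([-r*np.sin(th)-o*np.cos(th),.13-r*np.cos(th)+o*np.sin(th),0])
def pas(th,r=.085,o=.086):
    a=act(th,r,o);a[1]*=-1;return a
E
python3 - <<'E'
from h import *
st();show([-.086,.045,.27]);show([-.086,.045,.188])
E
```

```text
t 3.0 cup [-0.2586 -0.2473  0.3346] yaw -1.6167 cyaw -1.561 w 0.0507 F [-0.7 -0.9 -0.6]
cup [-0.086  0.045  0.27 ] slide [-0.582 -0.35   0.127]
cup [-0.086  0.045  0.188] slide [-0.583 -0.35   0.291]
```

Emit:
carry_out([
  [-0.1, -0.06, 0.05],
  [-0.2, -0.12, 0.1],
  [-0.29, -0.18, 0.1],
  [-0.39, -0.24, 0.1],
  [-0.48, -0.3, 0.1],
  [-0.58, -0.35, 0.1],
  [-0.58, -0.35, 0.13],
  [-0.582, -0.35, 0.13],
], spin=[0, 0, 0, 0, 0, 0, 0, 0])

```text
time: 4.0
ee_pos: [0.6339, 0.0576, 0.2664]
ee_rot: [-3.14, -0.009, -1.618]
force: [-0.4, -0.2, -0.1]
width: 0.0509
```

Run:
```python
from h import *
st();show([-.086,.045,.188])
p=snap('wrist','wr1.png')
```

```text
t 4.0 cup [-0.0871  0.0428  0.2664] yaw -1.6182 cyaw -1.562 w 0.0509 F [-0.4 -0.2 -0.1]
cup [-0.086  0.045  0.188] slide [-0.006 -0.002  0.157]
```

View pics/wr1.png

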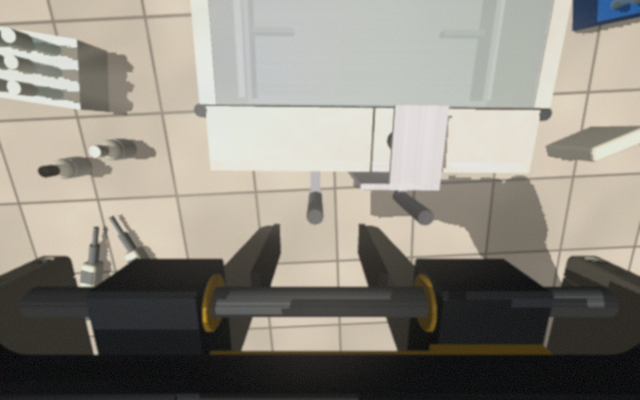

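The wrist view shows the active post (about 315,205) centred between the fingertips, with the passive post (about 425,215) well outside them. I'll go down and grip.

Emit:
carry_out([
  [-0.006, -0.002, 0.06],
  [-0.006, -0.002, 0.12],
  [-0.006, -0.002, 0.155],
  [-0.006, -0.002, 0.155],
], spin=[0, 0, 0, 0])

```text
time: 4.55
ee_pos: [0.6349, 0.0581, 0.1892]
ee_rot: [-3.141, -0.01, -1.621]
force: [0.1, 0.7, 0.3]
width: 0.0504
```

Emit:
carry_out([
  [0, 0, 0],
  [0, 0, 0],
  [0, 0, 0],
  [0, 0, 0],
  [0, 0, 0],
], spin=[0, 0, 0, 0, 0], fingers=-1)

```text
time: 5.18
ee_pos: [0.6353, 0.0604, 0.1898]
ee_rot: [-3.139, -0.007, -1.619]
force: [1.3, 4.7, 1.5]
width: 0.0129
```

Run:
```python
from h import *
st();p,R,s=pose()
for th in np.arange(.2,1.9,.2):
    c=act(th);c[2]=w2c(p)[2];show(c)
```

```text
t 5.17 cup [-0.0858  0.0456  0.1898] yaw -1.6195 cyaw -1.563 w 0.0129 F [1.3 4.7 1.5]
cup [-0.1012  0.0638  0.1898] slide [-0.037  0.031 -0.   ]
cup [-0.1123  0.0852  0.1898] slide [-0.08   0.053 -0.001]
cup [-0.119   0.1084  0.1898] slide [-0.126  0.065 -0.001]
cup [-0.1209  0.1325  0.1898] slide [-0.174  0.069 -0.001]
cup [-0.118   0.1564  0.1898] slide [-0.222  0.063 -0.002]
cup [-0.1104  0.1794  0.1898] slide [-0.268  0.047 -0.002]
cup [-0.0984  0.2003  0.1898] slide [-0.309  0.023 -0.002]
cup [-0.0825  0.2184  0.1898] slide [-0.346 -0.009 -0.002]
cup [-0.0632  0.2331  0.1898] slide [-0.375 -0.048 -0.002]
```

Emit:
carry_out([
  [-0.037, 0.031, 0],
  [-0.08, 0.053, 0],
  [-0.126, 0.065, 0],
  [-0.174, 0.069, 0],
  [-0.222, 0.063, 0],
  [-0.268, 0.047, 0],
  [-0.309, 0.023, 0],
  [-0.346, -0.009, 0],
  [-0.361, -0.028, 0],
  [-0.361, -0.028, 0],
], spin=[0, 0, 0, 0, 0, 0, 0, 0, 0, 0])

```text
time: 6.42
ee_pos: [0.6577, 0.2417, 0.1889]
ee_rot: [-3.14, -0.005, -1.619]
force: [-3.6, 3.3, 4.9]
width: 0.0132
```

Emit:
carry_out([
  [0, 0, 0],
  [0, 0, 0],
  [0, 0, 0],
], spin=[0, 0, 0], fingers=0)

```text
time: 6.8
ee_pos: [0.6578, 0.2408, 0.1886]
ee_rot: [-3.14, -0.005, -1.62]
force: [-1.0, 2.3, 0.6]
width: 0.0413
```

Run:
```python
from h import *
st();show([-.025,.018-.036,.31])
```

```text
t 6.8 cup [-0.0734  0.2271  0.1886] yaw -1.6197 cyaw -1.564 w 0.0413 F [-1.   2.3  0.6]
cup [-0.025 -0.018  0.31 ] slide [ 0.492 -0.094 -0.24 ]
```

Emit:
carry_out([
  [0, 0, -0.08],
  [0, 0, -0.16],
  [0, 0, -0.22],
  [0.1, -0.02, -0.24],
  [0.2, -0.04, -0.24],
  [0.3, -0.06, -0.24],
  [0.4, -0.08, -0.24],
  [0.492, -0.094, -0.24],
  [0.492, -0.094, -0.24],
], spin=[0, 0, 0, 0, 0, 0, 0, 0, 0])

```text
time: 7.92
ee_pos: [0.6928, -0.0136, 0.3095]
ee_rot: [-3.14, -0.009, -1.629]
force: [-0.4, 0.7, 0.1]
width: 0.046
```

Run:
```python
from h import *
st();show([-.025,-.018,.222])
p=snap('top','top1.png');w=cloud(p);W=(w-O)@RC.as_matrix()
m=np.isfinite(w[...,0])&(W[...,2]>.215)&(W[...,2]<.234)&(abs(W[...,1]+.018)<.03)&(abs(W[...,0]+.025)<.03)
print(m.sum(),W[m].min(0) if m.any() else 0,W[m].max(0) if m.any() else 0)
p=snap('wrist','wr2.png')
for m in spotter.masks_of(p,'bolt_top'): 
    q=(cloud(p)-O)@RC.as_matrix();q=q[m['mask']];q=q[np.isfinite(q[:,0])];print(m['confidence'],m['extent'],np.median(q,0),q[q[:,2]>.22].mean(0) if len(q) else 0)
```

```text
t 7.92 cup [-0.0243 -0.025   0.3095] yaw -1.6287 cyaw -1.573 w 0.046 F [-0.4  0.7  0.1]
cup [-0.025 -0.018  0.222] slide [-0.016  0.002  0.175]
0 0 0
0.86 [305.0, 196.5, 325.3, 222.2] [-0.02440661 -0.01877824  0.22907214] [-0.02594355 -0.01853705  0.228644  ]
0.51 [298.0, 173.3, 439.9, 268.2] [-0.02649554 -0.06068892  0.19648598] [-0.02610619 -0.01859944  0.22865735]
```

View pics/wr2.png

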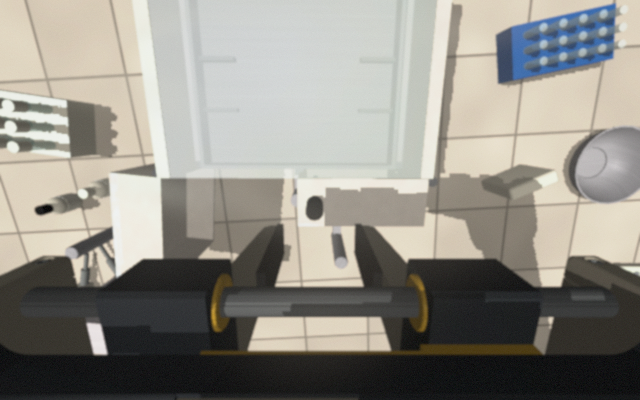

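The active leaf stands open and the knob at about (314,207) is where the model puts it. I'll grip it and lift.

Emit:
carry_out([
  [-0.015, 0.001, 0.06],
  [-0.015, 0.001, 0.12],
  [-0.015, 0.001, 0.176],
  [-0.015, 0.001, 0.176],
  [-0.015, 0.001, 0.176],
], spin=[0, 0, 0, 0, 0])

```text
time: 8.7
ee_pos: [0.6929, 0.0029, 0.2233]
ee_rot: [-3.138, -0.004, -1.617]
force: [0.5, 0.6, 0.3]
width: 0.0458
```

Emit:
carry_out([
  [0, 0, 0],
  [0, 0, 0],
  [0, 0, 0],
  [0, 0, 0],
  [0, 0, 0],
], spin=[0, 0, 0, 0, 0], fingers=-1)

```text
time: 9.32
ee_pos: [0.6935, -0.0053, 0.225]
ee_rot: [-3.137, -0.014, -1.623]
force: [-2.4, -12.9, 4.9]
width: 0.0151
```

Emit:
carry_out([
  [0, 0, -0.015],
  [0, 0, -0.03],
  [0, 0, -0.046],
  [0, 0, -0.046],
  [0, 0, -0.046],
], spin=[0, 0, 0, 0, 0])

```text
time: 9.95
ee_pos: [0.6934, -0.0057, 0.2485]
ee_rot: [-3.136, -0.015, -1.623]
force: [-2.0, -4.8, 1.6]
width: 0.0148
```

Emit:
carry_out([
  [0, 0, 0],
  [0, 0, 0],
  [0, 0, 0],
], spin=[0, 0, 0], fingers=0)

```text
time: 10.32
ee_pos: [0.6936, -0.0045, 0.2485]
ee_rot: [-3.136, -0.014, -1.622]
force: [-0.3, 0.5, 0.2]
width: 0.0428
```

Run:
```python
from h import *
st();show([-.086,-.045,.31]);show([-.086,-.045,.193])
```

```text
t 10.32 cup [-0.024  -0.0159  0.2485] yaw -1.6222 cyaw -1.566 w 0.0428 F [-0.3  0.5  0.2]
cup [-0.086 -0.045  0.31 ] slide [ 0.059  0.124 -0.123]
cup [-0.086 -0.045  0.193] slide [0.056 0.125 0.111]
```

Emit:
carry_out([
  [0, 0, -0.06],
  [0, 0, -0.12],
  [0.03, 0.06, -0.12],
  [0.058, 0.124, -0.12],
  [0.058, 0.124, -0.12],
  [0.058, 0.124, -0.12],
], spin=[0, 0, 0, 0, 0, 0])

```text
time: 11.08
ee_pos: [0.6305, -0.0289, 0.3089]
ee_rot: [-3.135, -0.013, -1.622]
force: [0.4, 0.5, -0.4]
width: 0.046
```

Run:
```python
from h import *
st();show([-.086,-.045,.193])
p=snap('wrist');q=(cloud(p)-O)@RC.as_matrix()
for m in spotter.masks_of(p,'bolt_top')[:1]:
    k=q[m['mask']];k=k[np.isfinite(k[:,0])];print('bolt top z',np.percentile(k[:,2],[50,90]))
for Y in (-.045,):
    b=q[(abs(q[...,0]+.086)<.03)&(abs(q[...,1]-Y)<.03)&(q[...,2]>.2)&(q[...,2]<.21)];print('post',np.median(b,0),len(b))
```

```text
t 11.07 cup [-0.0856 -0.0438  0.3089] yaw -1.6218 cyaw -1.566 w 0.046 F [ 0.4  0.5 -0.4]
cup [-0.086 -0.045  0.193] slide [-0.001  0.002  0.232]
bolt top z [0.2527897  0.25371605]
post [-0.08690741 -0.04575306  0.20615701] 169
```

Bolt up (top at 0.253). I'll take the passive handle.

Emit:
carry_out([
  [0, 0.001, 0.08],
  [0, 0.001, 0.16],
  [0, 0.001, 0.23],
  [0, 0.001, 0.23],
  [0, 0.001, 0.23],
], spin=[0, 0, 0, 0, 0])

```text
time: 11.8
ee_pos: [0.6319, -0.0296, 0.1946]
ee_rot: [-3.134, -0.013, -1.621]
force: [0.8, -0.7, 0.9]
width: 0.046
```

Emit:
carry_out([
  [0, 0, 0],
  [0, 0, 0],
  [0, 0, 0],
  [0, 0, 0],
  [0, 0, 0],
], spin=[0, 0, 0, 0, 0], fingers=-1)

```text
time: 12.42
ee_pos: [0.6321, -0.0296, 0.1951]
ee_rot: [-3.133, -0.013, -1.621]
force: [-0.6, 0.2, 3.3]
width: 0.0134
```

Run:
```python
from h import *
st();p,R,s=pose()
for th in np.arange(.2,1.9,.2):
    c=pas(th);c[2]=w2c(p)[2];show(c)
```

```text
t 12.43 cup [-0.084  -0.0443  0.1951] yaw -1.621 cyaw -1.565 w 0.0134 F [-0.6  0.2  3.3]
cup [-0.1012 -0.0638  0.1951] slide [0.039 0.035 0.   ]
cup [-0.1123 -0.0852  0.1951] slide [0.081 0.057 0.001]
cup [-0.119  -0.1084  0.1951] slide [0.128 0.071 0.001]
cup [-0.1209 -0.1325  0.1951] slide [0.176 0.075 0.002]
cup [-0.118  -0.1564  0.1951] slide [0.224 0.069 0.002]
cup [-0.1104 -0.1794  0.1951] slide [0.27  0.054 0.003]
cup [-0.0984 -0.2003  0.1951] slide [0.312 0.031 0.004]
cup [-0.0825 -0.2184  0.1951] slide [ 0.348 -0.001  0.004]
cup [-0.0632 -0.2331  0.1951] slide [ 0.378 -0.039  0.005]
```

Emit:
carry_out([
  [0.038, 0.033, 0],
  [0.081, 0.056, 0],
  [0.128, 0.07, 0],
  [0.176, 0.074, 0],
  [0.224, 0.068, 0.001],
  [0.27, 0.053, 0.001],
  [0.312, 0.03, 0.002],
  [0.348, -0.001, 0.002],
  [0.364, -0.02, 0.002],
  [0.364, -0.02, 0.002],
], spin=[0, 0, 0, 0, 0, 0, 0, 0, 0, 0])

```text
time: 13.68
ee_pos: [0.6339, -0.2112, 0.1956]
ee_rot: [-3.133, -0.011, -1.621]
force: [1.9, 2.9, -4.2]
width: 0.0133
```

Emit:
carry_out([
  [0, 0, 0],
  [0, 0, 0],
  [0, 0, 0],
], spin=[0, 0, 0], fingers=0)

```text
time: 14.05
ee_pos: [0.6336, -0.212, 0.196]
ee_rot: [-3.132, -0.012, -1.621]
force: [0.5, 0.1, -0.6]
width: 0.041
```

Run:
```python
from h import *
st();show([-.026,0,.30]);show([-.026,0,.172])
```

```text
t 14.05 cup [-0.0722 -0.2264  0.196 ] yaw -1.6213 cyaw -1.565 w 0.041 F [ 0.5  0.1 -0.6]
cup [-0.026  0.     0.3  ] slide [-0.45  -0.097 -0.213]
cup [-0.026  0.     0.172] slide [-0.453 -0.094  0.043]
```

Emit:
carry_out([
  [0, 0, -0.08],
  [0, 0, -0.16],
  [0, 0, -0.21],
  [-0.11, -0.025, -0.213],
  [-0.22, -0.05, -0.213],
  [-0.33, -0.075, -0.213],
  [-0.45, -0.097, -0.213],
  [-0.45, -0.097, -0.213],
  [-0.45, -0.097, -0.213],
], spin=[0, 0, 0, 0, 0, 0, 0, 0, 0])

```text
time: 15.18
ee_pos: [0.6925, 0.0107, 0.3003]
ee_rot: [-3.132, -0.013, -1.622]
force: [0.4, -0.9, 0.5]
width: 0.0455
```

Run:
```python
from h import *
st();show([-.026,0,.172])
p=snap('wrist','wr3.png');q=(cloud(p)-O)@RC.as_matrix()
b=q[(abs(q[...,0]+.026)<.04)&(abs(q[...,1])<.04)&(q[...,2]>.176)&(q[...,2]<.19)];print('post',np.median(b,0),len(b))
for n in('active_handle','passive_handle','tray_grip'):
  for m in spotter.masks_of(p,n)[:2]:
    k=q[m['mask']];k=k[np.isfinite(k[:,0])];print(n,m['confidence'],m['extent'],np.median(k,0))
```

```text
t 15.18 cup [-0.0259 -0.0008  0.3003] yaw -1.6216 cyaw -1.566 w 0.0455 F [ 0.4 -0.9  0.5]
cup [-0.026  0.     0.172] slide [-0.005  0.003  0.257]
post [-0.02724575 -0.00091384  0.18534757] 178
active_handle 0.95 [74.6, 165.3, 225.1, 354.1] [-0.05991145  0.16703726  0.19556066]
passive_handle 0.59 [405.5, 163.7, 554.7, 263.7] [-0.05685215 -0.16657963  0.19492667]
tray_grip 0.82 [310.1, 178.0, 322.3, 207.6] [-2.29158817e-02  5.58507993e-05  1.80637869e-01]
```

View pics/wr3.png

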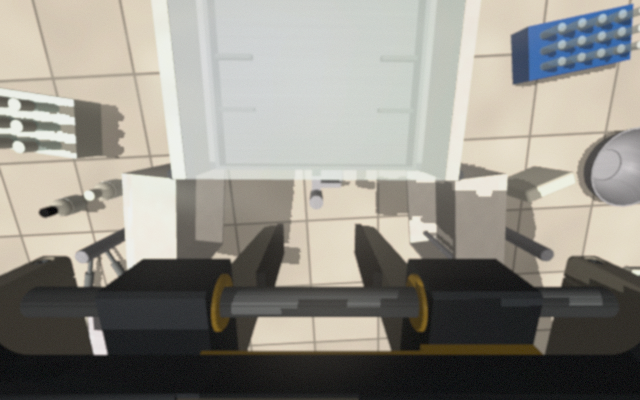

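Both leaves are open and the tray grip is at about (316,195). Next I grip it and pull.

Emit:
carry_out([
  [-0.004, 0.003, 0.08],
  [-0.004, 0.003, 0.16],
  [-0.004, 0.003, 0.23],
  [-0.004, 0.003, 0.255],
  [-0.004, 0.003, 0.255],
], spin=[0, 0, 0, 0, 0])

```text
time: 16.0
ee_pos: [0.6922, 0.0088, 0.1727]
ee_rot: [-3.133, -0.013, -1.625]
force: [0.1, 1.3, 0.5]
width: 0.0461
```

Emit:
carry_out([
  [0, 0, 0],
  [0, 0, 0],
  [0, 0, 0],
  [0, 0, 0],
  [0, 0, 0],
], spin=[0, 0, 0, 0, 0], fingers=-1)

```text
time: 16.62
ee_pos: [0.6928, 0.012, 0.1738]
ee_rot: [-3.131, -0.009, -1.624]
force: [0.5, 4.7, 1.2]
width: 0.0134
```

Emit:
carry_out([
  [0, 0.06, 0],
  [0, 0.12, 0],
  [0, 0.18, 0],
  [0, 0.24, 0],
  [0, 0.3, 0],
  [0, 0.36, 0],
  [0, 0.4, 0],
  [0, 0.414, 0],
  [0, 0.414, 0],
], spin=[0, 0, 0, 0, 0, 0, 0, 0, 0])

```text
time: 17.75
ee_pos: [0.4882, 0.0238, 0.1737]
ee_rot: [-3.125, -0.008, -1.623]
force: [0.5, 2.4, 8.7]
width: 0.0133
```

Emit:
carry_out([
  [0, 0, 0],
  [0, 0, 0],
  [0, 0, 0],
], spin=[0, 0, 0], fingers=0)

```text
time: 18.12
ee_pos: [0.4878, 0.0235, 0.1733]
ee_rot: [-3.126, -0.009, -1.623]
force: [0.2, 0.3, -0.3]
width: 0.0412
```

Run:
```python
from h import *
st()
p=snap('top','top2.png');w=cloud(p)
for m in spotter.masks_of(p,'pipette1')[:4]:
    q=w[m['mask']];q=q[np.isfinite(q[:,0])]
    print(m['confidence'],m['extent'],np.median(q,0))
    b=q[(q[:,2]>.012)&(q[:,2]<.03),:2]
    mu=b.mean(0);U,S,V=np.linalg.svd(b-mu);print(mu,V[0],np.degrees(np.arctan2(*V[0][::-1])),S)
    # width profile along axis
    a=(b-mu)@V[0];print(np.round([a.min(),a.max()],3),[(round(x,2),round(float(np.ptp(((b-mu)@V[1])[abs(a-x)<.006])),3)) for x in np.arange(-.09,.1,.02) if (abs(a-x)<.006).sum()>1])
st()
```

```text
t 18.12 cup [-0.231   0.0006  0.1733] yaw -1.6232 cyaw -1.567 w 0.0412 F [ 0.2  0.3 -0.3]
0.62 [177.6, 212.2, 193.7, 257.4] [0.48457287 0.42796989 0.02103569]
[0.48592279 0.42798187] [-0.95188957  0.30644126] 162.15510531809448 [0.53746105 0.08721383]
[-0.087  0.07 ] [(np.float64(-0.07), 0.004), (np.float64(-0.05), 0.011), (np.float64(-0.03), 0.021), (np.float64(-0.01), 0.025), (np.float64(0.01), 0.02), (np.float64(0.03), 0.022), (np.float64(0.05), 0.019), (np.float64(0.07), 0.01)]
0.56 [200.9, 213.7, 218.2, 247.7] [0.50348716 0.33724286 0.02217822]
[0.50269476 0.3388502 ] [-0.93307764 -0.35967503] -158.9197601823239 [0.40949133 0.08257561]
[-0.066  0.06 ] [(np.float64(-0.05), 0.011), (np.float64(-0.03), 0.02), (np.float64(-0.01), 0.022), (np.float64(0.01), 0.02), (np.float64(0.03), 0.022), (np.float64(0.05), 0.015)]
t 18.23 cup [-0.2309  0.0007  0.1733] yaw -1.6232 cyaw -1.567 w 0.0458 F [-0.3 -0.3  0.1]
```

Emit:
carry_out([
  [0, 0, -0.1],
  [0, 0, -0.2],
  [0, 0.02, -0.3],
  [-0.1, 0.04, -0.31],
  [-0.2, 0.06, -0.31],
  [-0.32, 0.08, -0.31],
  [-0.44, 0.11, -0.31],
  [-0.56, 0.14, -0.31],
  [-0.68, 0.17, -0.31],
  [-0.715, 0.173, -0.31],
], spin=[0, 0, 0, 0, 0, 0, 0, 0, 0, 0])

```text
time: 19.48
ee_pos: [0.4153, 0.3903, 0.3235]
ee_rot: [-3.128, -0.007, -1.617]
force: [0.0, -0.3, -0.2]
width: 0.0458
```

```bash
cat >> h.py <<'E'
def pips(p):
    w=cloud(p);out=[]
    for m in spotter.masks_of(p,'pipette1')[:5]:
        q=w[m['mask']];q=q[np.isfinite(q[:,0])]
        if len(q)<20: continue
        z0=np.percentile(q[:,2],1); zt=np.percentile(q[:,2],90)
        b=q[(q[:,2]>zt-.007)&(q[:,2]<zt+.006)]
        r=cv2.minAreaRect((b[:,:2]*1000).astype(np.float32))
        mu=b[:,:2].mean(0);V=np.linalg.svd(b[:,:2]-mu,full_matrices=False)[2]
        a=(q[:,:2]-mu)@V[0];l=(b[:,:2]-mu)@V[0]
        wd=[(round(x*1000),int(1000*np.ptp(((q[:,:2]-mu)@V[1])[abs(a-x)<.003]))) for x in np.arange(-.11,.12,.01) if (abs(a-x)<.003).sum()>2]
        out.append((mu,V[0]));print('conf',round(m['confidence'],2),np.round(m['extent']),'ztop',round(float(zt),4),'mu',np.round(mu,4),'ax',np.round(V[0],3),'all',np.round([a.min(),a.max()],3),'body',np.round(np.percentile(l,[1,99]),3));print(wd)
    return out
E
python3 - <<'E'
from h import *
st();print(bot.sense()['q'].round(2) if hasattr(bot.sense()['q'],'round') else bot.sense()['q'])
p=snap('wrist','wr4.png');pips(p)
E
```

```text
t 19.48 cup [-0.3239  0.3628  0.3235] yaw -1.617 cyaw -1.561 w 0.0458 F [ 0.  -0.3 -0.2]
[-0.27  0.34 -0.7   1.66  0.24  1.22 -2.64]
conf 0.92 [278.  75. 308. 174.] ztop 0.025 mu [0.4797 0.43  ] ax [-0.95   0.313] all [-0.094  0.064] body [-0.063  0.062]
[(-90, 3), (-80, 3), (-70, 5), (-60, 10), (-50, 11), (-40, 10), (-30, 18), (-20, 19), (-10, 20), (0, 24), (10, 21), (20, 20), (30, 20), (40, 20), (50, 6), (60, 8)]
conf 0.79 [322.  57. 370. 165.] ztop 0.025 mu [0.4963 0.3394] ax [-0.938 -0.347] all [-0.097  0.07 ] body [-0.066  0.065]
[(-90, 6), (-80, 8), (-70, 10), (-60, 10), (-50, 10), (-40, 16), (-30, 21), (-20, 21), (-10, 21), (0, 20), (10, 20), (20, 20), (30, 21), (40, 20), (50, 6), (60, 14)]
```

View pics/wr4.png

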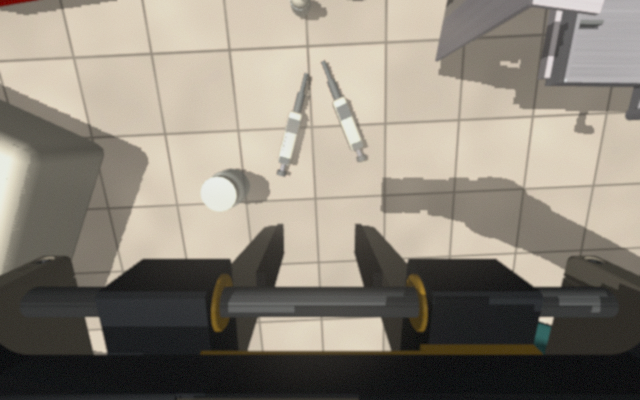

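The wrist view shows the pipettes at about (292,130) and (348,125), with nozzles up (+x). q7 is near its limit, so I will turn the other way and lay both nozzles towards -y.

Emit:
carry_out([
  [0, 0, 0],
  [0, 0, 0],
  [0, 0, 0],
  [0, 0, 0],
  [0, 0, 0],
], spin=[-0.23, -0.46, -0.69, -0.92, -0.95])

```text
time: 20.2
ee_pos: [0.4183, 0.3858, 0.323]
ee_rot: [-3.137, -0.017, -0.878]
force: [0.3, -0.5, -0.2]
width: 0.0462
```

Emit:
carry_out([
  [0, 0, 0],
  [0, 0, 0],
  [0, 0, 0],
  [0, 0, 0],
  [0, 0, 0],
], spin=[-0.23, -0.46, -0.69, -0.92, -0.95])

```text
time: 20.82
ee_pos: [0.419, 0.3845, 0.3228]
ee_rot: [3.132, -0.015, -0.136]
force: [0.3, 0.2, 0.3]
width: 0.046
```

Emit:
carry_out([
  [0, 0, 0],
  [0, 0, 0],
  [0, 0, 0],
  [0, 0, 0],
  [0, 0, 0],
], spin=[-0.23, -0.46, -0.69, -0.92, -0.95])

```text
time: 21.45
ee_pos: [0.4193, 0.3839, 0.3225]
ee_rot: [3.124, -0.004, 0.605]
force: [0.8, -0.1, -0.3]
width: 0.0457
```

Run:
```python
from h import *
st();s=bot.sense();print(np.round(s['q'],2),'spin to 1.252',-(1.252-s['ee_rot'][2])/(np.pi/4))
p=snap('top');pips(p)
print(rel([.478,.4306,.12]))
```

```text
t 21.45 cup [-0.3196  0.3566  0.3225] yaw 0.6052 cyaw 0.661 w 0.0457 F [ 0.8 -0.1 -0.3]
[ 0.03  0.51 -1.16  1.65  0.5   1.31 -0.61] spin to 1.252 -0.823497099060594
conf 0.74 [179. 215. 196. 260.] ztop 0.0273 mu [0.4827 0.4298] ax [-0.949  0.316] all [-0.087  0.067] body [-0.063  0.046]
[(-70, 4), (-60, 12), (-50, 13), (-40, 19), (-30, 26), (-20, 28), (-10, 28), (0, 20), (10, 20), (20, 20), (30, 22), (40, 18), (50, 7), (60, 8)]
conf 0.59 [200. 211. 216. 250.] ztop 0.0264 mu [0.5003 0.3382] ax [-0.934 -0.357] all [-0.087  0.065] body [-0.068  0.063]
[(-80, 7), (-70, 6), (-60, 16), (-50, 15), (-40, 21), (-30, 21), (-20, 31), (-10, 19), (0, 21), (10, 19), (20, 19), (30, 15), (40, 23), (50, 16), (60, 9)]
[ 0.1476403  -0.01682339  0.40570722]
```

Emit:
carry_out([
  [0.04, 0, 0.08],
  [0.08, -0.01, 0.16],
  [0.12, -0.016, 0.24],
  [0.148, -0.017, 0.32],
  [0.148, -0.017, 0.38],
  [0.148, -0.017, 0.38],
], spin=[-0.2, -0.4, -0.6, -0.82, -0.82, -0.82])

```text
time: 22.3
ee_pos: [0.4773, 0.4295, 0.1304]
ee_rot: [3.126, 0.011, 1.246]
force: [-0.4, -0.7, 0.5]
width: 0.0459
```

Run:
```python
from h import *
st();s=bot.sense();print(np.round(s['q'],2),np.round(s['ee_rot'],3),'spin to 1.252',-(1.252-s['ee_rot'][2])/(np.pi/4))
print(rel([.478,.4306,.0195]),rel([.478,.4306,.017]))
```

```text
t 22.3 cup [-0.2642  0.4054  0.1304] yaw 1.2458 cyaw 1.302 w 0.0459 F [-0.4 -0.7  0.5]
[-0.11  0.87 -1.07  1.65  0.84  1.15 -0.16] [3.126 0.011 1.246] spin to 1.252 -0.007898898167947997
[ 0.00495134 -0.00270184  0.2217103 ] [ 0.00500739 -0.00277771  0.22670941]
```

Emit:
carry_out([
  [0.004, -0.002, 0.08],
  [0.004, -0.002, 0.15],
  [0.004, -0.002, 0.2],
  [0.004, -0.002, 0.22],
  [0.004, -0.002, 0.22],
], spin=[0, 0, 0, 0, 0])

```text
time: 22.92
ee_pos: [0.4784, 0.4304, 0.0209]
ee_rot: [3.126, 0.011, 1.245]
force: [0.2, -0.2, 0.5]
width: 0.0459
```

Emit:
carry_out([
  [0, 0, 0],
  [0, 0, 0],
  [0, 0, 0],
  [0, 0, 0],
  [0, 0, 0],
], spin=[0, 0, 0, 0, 0], fingers=-1)

```text
time: 23.55
ee_pos: [0.4787, 0.4309, 0.0218]
ee_rot: [3.126, 0.01, 1.245]
force: [-0.2, -0.5, 5.9]
width: 0.0212
```

Emit:
carry_out([
  [0, 0, -0.1],
  [0, 0, -0.2],
  [0, 0, -0.3],
  [0, 0, -0.4],
  [0, 0, -0.5],
  [0, 0, -0.52],
], spin=[0, 0, 0, 0.2, 0.4, 0.6])

```text
time: 24.3
ee_pos: [0.4757, 0.4358, 0.2853]
ee_rot: [3.123, -0.004, 0.769]
force: [-0.1, 0.5, -1.9]
width: 0.0215
```

Run:
```python
from h import *
st();s=bot.sense();print(np.round(s['q'],2),np.round(s['ee_rot'],3),'spin to -.056',-(-.056-s['ee_rot'][2])/(np.pi/4))
show([-.115+.045,.0175,.28])
```

```text
t 24.3 cup [-0.2662  0.4116  0.2853] yaw 0.7691 cyaw 0.825 w 0.0215 F [-0.1  0.5 -1.9]
[-0.1   0.67 -1.09  1.51  0.62  1.33 -0.49] [ 3.123 -0.004  0.769] spin to -.056 1.0505801406841688
cup [-0.07    0.0175  0.28  ] slide [-0.313  0.823  0.025]
```

Emit:
carry_out([
  [-0.035, 0.09, 0],
  [-0.07, 0.18, 0],
  [-0.105, 0.28, 0],
  [-0.14, 0.37, 0],
  [-0.175, 0.46, 0],
  [-0.21, 0.55, 0],
  [-0.25, 0.65, 0],
  [-0.29, 0.75, 0],
  [-0.313, 0.82, 0.01],
  [-0.313, 0.82, 0.01],
], spin=[0.1, 0.3, 0.5, 0.7, 0.9, 1, 1, 1, 1, 1])

```text
time: 25.55
ee_pos: [0.6489, 0.0276, 0.2853]
ee_rot: [3.13, -0.013, -0.023]
force: [1.1, 0.9, -1.1]
width: 0.0217
```

Run:
```python
from h import *
st();s=bot.sense();print(np.round(s['q'],2),np.round(s['ee_rot'],3),'spin to -.056',-(-.056-s['ee_rot'][2])/(np.pi/4))
show([-.115+.045,.0175,.2]);show([-.115+.045,.0175,.163])
p=snap('scene','sc2.png')
p=snap('wrist','wr5.png');pips(p)
```

```text
t 25.55 cup [-0.0703  0.0137  0.2853] yaw -0.0229 cyaw 0.033 w 0.0217 F [ 1.1  0.9 -1.1]
[ 0.51  0.6  -0.92  1.51  0.5   1.27 -0.5 ] [ 3.13  -0.013 -0.023] spin to -.056 0.042148222316812076
cup [-0.07    0.0175  0.2   ] slide [-0.001 -0.01   0.171]
cup [-0.07    0.0175  0.163 ] slide [-0.002 -0.01   0.244]
conf 0.8 [300. 134. 342. 351.] ztop 0.2901 mu [0.6465 0.0452] ax [-0.023 -1.   ] all [-0.05   0.213] body [-0.049  0.039]
[(-50, 15), (-40, 13), (-30, 24), (-20, 21), (-10, 31), (0, 21), (10, 20), (20, 21), (30, 21), (40, 21), (70, 11), (80, 12), (90, 6)]
```

View pics/wr5.png

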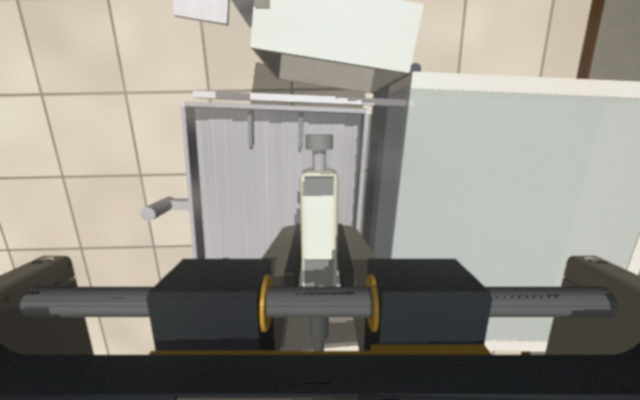

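Emit:
carry_out([
  [-0.001, -0.008, 0.06],
  [-0.001, -0.009, 0.12],
  [-0.001, -0.01, 0.17],
  [-0.001, -0.01, 0.2],
  [-0.001, -0.01, 0.2],
], spin=[0.04, 0.04, 0.04, 0.04, 0.04])

```text
time: 26.32
ee_pos: [0.648, 0.0386, 0.1863]
ee_rot: [3.133, -0.013, -0.044]
force: [-0.4, -0.2, -0.6]
width: 0.0218
```

Run:
```python
from h import *
st();show([-.115+.045,.0175,.165])
```

```text
t 26.32 cup [-0.0719  0.0247  0.1863] yaw -0.0443 cyaw 0.012 w 0.0218 F [-0.4 -0.2 -0.6]
cup [-0.07    0.0175  0.165 ] slide [0.003 0.014 0.043]
```

Emit:
carry_out([
  [0.003, 0.01, 0.01],
  [0.003, 0.012, 0.025],
  [0.003, 0.012, 0.042],
  [0.003, 0.012, 0.043],
  [0.003, 0.012, 0.043],
], spin=[0.01, 0.01, 0.01, 0.01, 0.01])

```text
time: 26.95
ee_pos: [0.6494, 0.0325, 0.1648]
ee_rot: [3.133, -0.013, -0.052]
force: [-0.1, 0.2, -0.5]
width: 0.0218
```

Emit:
carry_out([
  [0, 0, 0],
  [0, 0, 0],
  [0, 0, 0],
], spin=[0, 0, 0], fingers=-0.35)

```text
time: 27.32
ee_pos: [0.6495, 0.0325, 0.165]
ee_rot: [3.133, -0.014, -0.052]
force: [0.3, 0.2, 0.4]
width: 0.0303
```

Emit:
carry_out([
  [0, 0, -0.05],
  [0, 0, -0.12],
  [0, 0, -0.22],
  [0, 0, -0.3],
  [0, 0, -0.3],
], spin=[0, 0, 0, 0, 0])

```text
time: 27.95
ee_pos: [0.6489, 0.0349, 0.3189]
ee_rot: [3.134, -0.02, -0.052]
force: [-1.5, 0.1, -0.9]
width: 0.0299
```

Run:
```python
from h import *
st();s=bot.sense();print(np.round(s['q'],2))
p=snap('top','top3.png')
for mu,ax in pips(p): print('cup',w2c([*mu,0]))
print(rel([.4925,.338,.32]))
```

```text
t 27.95 cup [-0.0708  0.021   0.3189] yaw -0.052 cyaw 0.004 w 0.0299 F [-1.5  0.1 -0.9]
[ 0.51  0.57 -0.93  1.47  0.48  1.32 -0.51]
conf 0.46 [200. 209. 219. 250.] ztop 0.0263 mu [0.499  0.3384] ax [-0.941 -0.339] all [-0.095  0.066] body [-0.064  0.062]
[(-90, 5), (-80, 10), (-70, 8), (-60, 16), (-50, 17), (-40, 12), (-30, 21), (-20, 18), (-10, 27), (0, 20), (10, 26), (20, 21), (30, 23), (40, 20), (50, 17), (60, 11)]
cup [-0.23744325  0.31558208  0.        ]
[-0.34083393 -0.59129916 -0.02063633]
```

Emit:
carry_out([
  [-0.04, -0.07, 0],
  [-0.08, -0.14, 0],
  [-0.12, -0.21, 0],
  [-0.16, -0.28, 0],
  [-0.2, -0.35, 0],
  [-0.24, -0.42, 0],
  [-0.28, -0.49, 0],
  [-0.32, -0.56, 0],
  [-0.34, -0.59, 0],
  [-0.34, -0.59, 0],
], spin=[0, -0.2, -0.4, -0.6, -0.8, -1, -1, -1, -1, -1], fingers=0)

```text
time: 29.3
ee_pos: [0.4923, 0.3375, 0.3089]
ee_rot: [3.125, -0.001, 0.736]
force: [0.1, 0.8, 0.6]
width: 0.0461
```

Emit:
carry_out([
  [0, 0, 0],
  [0, 0, 0],
  [0, 0, 0],
  [0, 0, 0],
  [0, 0, 0],
], spin=[-0.22, -0.44, -0.66, -0.88, -1])

```text
time: 29.92
ee_pos: [0.4941, 0.3351, 0.308]
ee_rot: [3.13, 0.012, 1.521]
force: [-0.6, 0.6, 0.4]
width: 0.0461
```

Run:
```python
from h import *
st();s=bot.sense();print(np.round(s['q'],2),np.round(s['ee_rot'],3),'spin',-(1.925-s['ee_rot'][2])/(np.pi/4))
print(rel([.4925,.338,.15]))
for n in ('wrist','top'):
    p=snap(n,n+'6.png')
    for mu,ax in pips(p): print('cup',w2c([*mu,0]))
```

```text
t 29.93 cup [-0.2422  0.312   0.308 ] yaw 1.5208 cyaw 1.577 w 0.0461 F [-0.6  0.6  0.4]
[ 0.19  0.68 -1.31  1.6   0.68  1.39  0.33] [3.13  0.012 1.521] spin -0.5146253993955998
[ 0.00939034 -0.00719982  0.31593782]
conf 0.5 [ 87. 316. 100. 328.] ztop 0.1663 mu [0.6478 0.0395] ax [ 0.92  -0.393] all [-0.265  0.012] body [-0.01  0.01]
[(-10, 11), (0, 19), (10, 13)]
cup [-0.07214354  0.02551274  0.        ]
conf 0.61 [279. 178. 323. 189.] ztop 0.1684 mu [0.6507 0.0295] ax [-0.052 -0.999] all [-0.05   0.085] body [-0.046  0.062]
[(-40, 21), (-30, 22), (-20, 25), (-10, 20), (0, 20), (10, 20), (20, 20), (30, 19), (40, 16), (50, 17), (60, 16), (70, 9), (80, 3)]
conf 0.56 [200. 209. 218. 251.] ztop 0.027 mu [0.4914 0.3332] ax [-0.932 -0.362] all [-0.105  0.058] body [-0.081  0.054]
[(-100, 2), (-90, 3), (-80, 4), (-70, 9), (-60, 11), (-50, 10), (-40, 15), (0, 4), (10, 11), (20, 16), (30, 21), (40, 14), (50, 12)]
cup [-0.06868448  0.01565431  0.        ]
cup [-0.24469277  0.30998144  0.        ]
```

Emit:
carry_out([
  [0.004, -0.003, 0.06],
  [0.004, -0.003, 0.14],
  [0.004, -0.003, 0.22],
  [0.004, -0.003, 0.3],
  [0.004, -0.003, 0.36],
  [0.004, -0.003, 0.38],
], spin=[-0.2, -0.4, -0.5, -0.51, -0.51, -0.51])

```text
time: 30.88
ee_pos: [0.4941, 0.3346, 0.1166]
ee_rot: [3.137, 0.016, 1.915]
force: [-0.5, -0.0, 0.3]
width: 0.0457
```

Run:
```python
from h import *
st();s=bot.sense();print(np.round(s['q'],2),np.round(s['ee_rot'],3),'spin',-(1.925-s['ee_rot'][2])/(np.pi/4))
print(rel([.495,.3365,.0195]))
p=snap('scene','sc3.png')
im=cv2.imread('pics/sc3.png');cv2.imwrite('pics/sc3c.png',cv2.resize(im[120:320,270:470],None,fx=3,fy=3,interpolation=cv2.INTER_CUBIC))
```

```text
t 30.88 cup [-0.2421  0.3115  0.1166] yaw 1.9152 cyaw 1.971 w 0.0457 F [-0.5 -0.   0.3]
[ 0.13  0.91 -1.2   1.77  0.95  1.16  0.53] [3.137 0.016 1.915] spin -0.012508986803452042
[0.00621242 0.00213648 0.19404806]
```

View pics/sc3c.png

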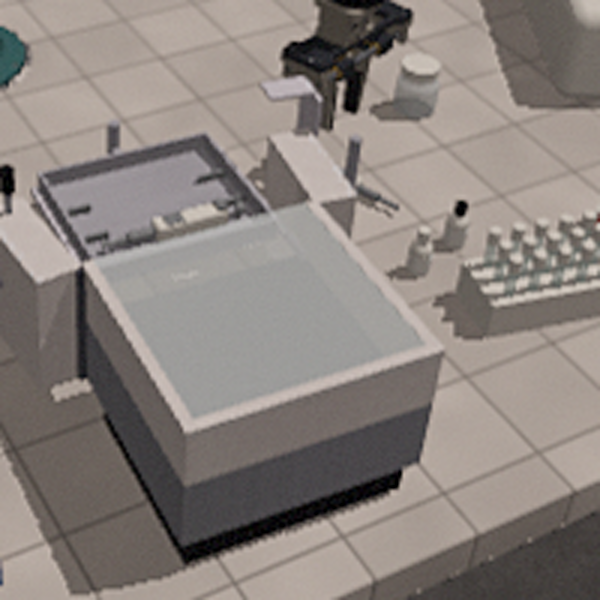

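The scene view shows pipette A flat across the tray at about (190,220), and the gripper over B with its nozzle at about (375,200). I'll grasp B.

Emit:
carry_out([
  [0.004, 0.001, 0.06],
  [0.005, 0.002, 0.12],
  [0.005, 0.002, 0.17],
  [0.005, 0.002, 0.193],
  [0.005, 0.002, 0.193],
], spin=[0, -0.01, -0.01, -0.01, -0.01])

```text
time: 31.55
ee_pos: [0.4951, 0.3362, 0.0199]
ee_rot: [3.138, 0.016, 1.923]
force: [0.8, -0.2, 0.6]
width: 0.0459
```

Emit:
carry_out([
  [0, 0, 0],
  [0, 0, 0],
  [0, 0, 0],
  [0, 0, 0],
  [0, 0, 0],
], spin=[0, 0, 0, 0, 0], fingers=-1)

```text
time: 32.17
ee_pos: [0.4953, 0.3367, 0.0207]
ee_rot: [3.136, 0.015, 1.923]
force: [0.4, 0.2, 5.1]
width: 0.0217
```

Emit:
carry_out([
  [0, 0, -0.1],
  [0, 0, -0.2],
  [0, 0, -0.3],
  [0, 0, -0.4],
  [0, 0, -0.5],
  [0, 0, -0.52],
  [0, 0, -0.52],
  [0, 0, -0.52],
], spin=[0, 0, 0.2, 0.4, 0.6, 0.8, 1, 1])

```text
time: 33.17
ee_pos: [0.4926, 0.3395, 0.2806]
ee_rot: [3.126, 0.008, 1.139]
force: [0.4, 0.2, -0.8]
width: 0.0216
```

Run:
```python
from h import *
st();s=bot.sense();print(np.round(s['q'],2),np.round(s['ee_rot'],3),'spin to -.056',-(-.056-s['ee_rot'][2])/(np.pi/4))
show([-.115-.045,.0175,.285])
```

```text
t 33.17 cup [-0.2439  0.3164  0.2806] yaw 1.1392 cyaw 1.195 w 0.0216 F [ 0.4  0.2 -0.8]
[ 0.14  0.65 -1.2   1.63  0.64  1.31 -0.03] [3.126 0.008 1.139] spin to -.056 1.521815849653353
cup [-0.16    0.0175  0.285 ] slide [-0.495  0.375  0.001]
```

Emit:
carry_out([
  [-0.08, 0.06, 0],
  [-0.16, 0.12, 0],
  [-0.24, 0.18, 0],
  [-0.32, 0.24, 0],
  [-0.4, 0.3, 0],
  [-0.48, 0.365, 0],
  [-0.495, 0.375, 0],
  [-0.495, 0.375, 0],
], spin=[0.2, 0.4, 0.6, 0.8, 1, 1, 1, 1])

```text
time: 34.17
ee_pos: [0.559, 0.0362, 0.285]
ee_rot: [3.126, -0.004, 0.355]
force: [-0.1, 0.8, -1.7]
width: 0.0215
```

Emit:
carry_out([
  [0, 0, 0],
  [0, 0, 0],
  [0, 0, 0],
  [0, 0, 0],
], spin=[0.2, 0.4, 0.52, 0.52])

```text
time: 34.67
ee_pos: [0.5584, 0.0385, 0.2851]
ee_rot: [3.129, -0.01, -0.048]
force: [0.5, -0.5, -1.0]
width: 0.0218
```

Run:
```python
from h import *
st();s=bot.sense();print(np.round(s['q'],2),np.round(s['ee_rot'],3),'spin to -.056',-(-.056-s['ee_rot'][2])/(np.pi/4))
show([-.115-.045,.0175,.19])
p=snap('wrist','wr7.png')
for mu,ax in pips(p): print('cup',w2c([*mu,0]))
```

```text
t 34.67 cup [-0.1613  0.0195  0.2851] yaw -0.0478 cyaw 0.008 w 0.0218 F [ 0.5 -0.5 -1. ]
[ 0.64  0.45 -1.01  1.73  0.43  1.19 -0.54] [ 3.129 -0.01  -0.048] spin to -.056 0.010447522722372087
cup [-0.16    0.0175  0.19  ] slide [0.001 0.002 0.19 ]
conf 0.97 [298. 136. 340. 353.] ztop 0.2905 mu [0.5571 0.0488] ax [-0.047 -0.999] all [-0.052  0.343] body [-0.05   0.077]
[(-50, 19), (-40, 30), (-30, 24), (-20, 21), (-10, 28), (0, 31), (10, 21), (20, 21), (30, 21), (60, 10), (70, 12), (80, 12), (90, 6), (110, 0)]
conf 0.71 [390. 132. 422. 256.] ztop 0.1669 mu [0.6463 0.036 ] ax [-0.042 -0.999] all [-0.061  0.072] body [-0.059  0.067]
[(-60, 11), (-50, 6), (-40, 19), (-30, 20), (-20, 22), (-10, 21), (0, 20), (10, 20), (20, 21), (30, 21), (40, 20), (50, 10), (60, 10), (70, 11)]
cup [-0.16326863  0.02970859  0.        ]
cup [-0.07348778  0.02192176  0.        ]
```

View pics/wr7.png

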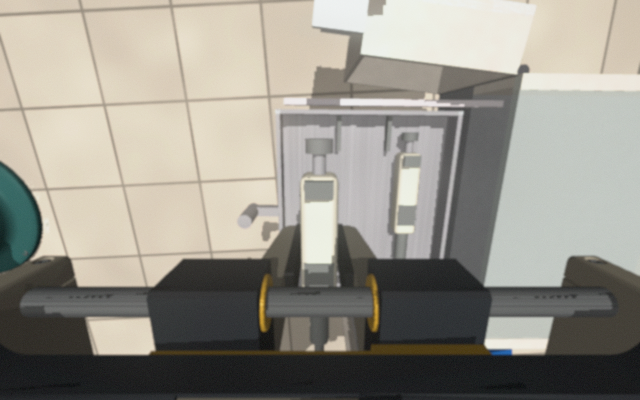

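A lies in the far channel at about (408,185), plunger up. B is held parallel to it over the near channel at about (320,240). Lowering.

Emit:
carry_out([
  [0.001, 0.001, 0.06],
  [0.001, 0.001, 0.12],
  [0.001, 0.001, 0.17],
  [0.001, 0.001, 0.2],
  [0.001, 0.001, 0.2],
], spin=[0.01, 0.01, 0.01, 0.01, 0.01])

```text
time: 35.4
ee_pos: [0.5595, 0.0362, 0.1843]
ee_rot: [3.129, -0.008, -0.055]
force: [0.7, 0.4, -0.8]
width: 0.0217
```

Run:
```python
from h import *
st();show([-.115-.045,.0175,.164])
```

```text
t 35.4 cup [-0.1601  0.0173  0.1843] yaw -0.0552 cyaw 0.001 w 0.0217 F [ 0.7  0.4 -0.8]
cup [-0.16    0.0175  0.164 ] slide [-0.    -0.001  0.041]
```

Emit:
carry_out([
  [0, 0, 0.012],
  [0, 0, 0.025],
  [0, 0, 0.04],
  [0, 0, 0.041],
  [0, 0, 0.041],
], spin=[0, 0, 0, 0, 0])

```text
time: 36.02
ee_pos: [0.5597, 0.036, 0.1639]
ee_rot: [3.129, -0.008, -0.055]
force: [0.4, 0.0, -0.8]
width: 0.0214
```

Emit:
carry_out([
  [0, 0, 0],
  [0, 0, 0],
  [0, 0, 0],
], spin=[0, 0, 0], fingers=-0.35)

```text
time: 36.4
ee_pos: [0.5598, 0.0361, 0.1641]
ee_rot: [3.129, -0.009, -0.055]
force: [-0.7, 0.5, 0.6]
width: 0.0298
```

Emit:
carry_out([
  [0, 0, -0.05],
  [0, 0, -0.12],
  [0, 0, -0.22],
  [0, 0, -0.3],
  [0, 0, -0.3],
  [0, 0, -0.3],
  [0, 0, -0.3],
], spin=[0, 0, 0, 0, 0, 0, 0])

```text
time: 37.28
ee_pos: [0.558, 0.0376, 0.3127]
ee_rot: [3.129, -0.006, -0.055]
force: [-0.5, 0.2, -0.1]
width: 0.0296
```

Emit:
carry_out([
  [0.05, -0.06, 0],
  [0.1, -0.12, 0],
  [0.15, -0.2, 0],
  [0.2, -0.28, 0],
  [0.2, -0.28, 0],
], spin=[0.2, 0.4, 0.6, 0.8, 1])

```text
time: 37.9
ee_pos: [0.6652, 0.1764, 0.309]
ee_rot: [3.136, -0.009, -0.84]
force: [-1.5, -1.0, 0.2]
width: 0.0298
```

Run:
```python
from h import *
st();s=bot.sense();print(np.round(s['q'],2))
p=snap('top','top8.png')
for mu,ax in pips(p): print('cup',w2c([*mu,0]))
im=cv2.imread('pics/top8.png');cv2.imwrite('pics/top8c.png',cv2.resize(im[80:290,120:500],None,fx=2.1,fy=2.1,interpolation=cv2.INTER_CUBIC))
```

```text
t 37.9 cup [-0.0624  0.1631  0.309 ] yaw -0.8402 cyaw -0.784 w 0.0298 F [-1.5 -1.   0.2]
[ 0.17  0.6  -0.77  1.37  0.42  1.34 -1.45]
conf 0.73 [282. 208. 320. 217.] ztop 0.1674 mu [0.5521 0.0421] ax [-0.14 -0.99] all [-0.034  0.083] body [-0.033  0.05 ]
[(-30, 12), (-20, 19), (-10, 16), (0, 19), (10, 19), (20, 19), (30, 9), (40, 10), (50, 9), (60, 3), (70, 3), (80, 3)]
conf 0.54 [273. 181. 320. 188.] ztop 0.1682 mu [0.6508 0.0332] ax [-0.048 -0.999] all [-0.062  0.079] body [-0.06   0.066]
[(-60, 6), (-50, 9), (-40, 17), (-30, 21), (-20, 21), (-10, 16), (0, 16), (10, 18), (20, 19), (30, 19), (40, 18), (50, 9), (60, 9), (70, 8)]
cup [-0.16787113  0.02278832  0.        ]
cup [-0.06874969  0.01937869  0.        ]
```

View pics/top8c.png

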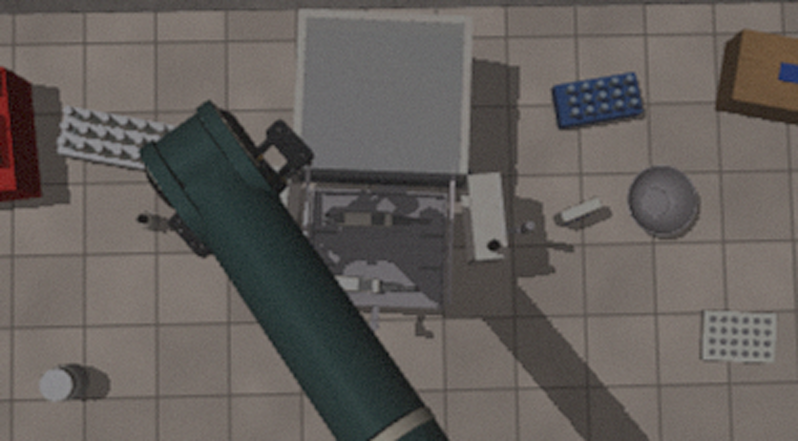

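Both pipettes lie parallel across the tray (near about (365,287), far about (375,218)), nozzles right. Nothing else has moved. Next is the tray grip.

Emit:
carry_out([
  [0, 0, 0],
  [0, 0, 0],
  [0, 0, 0],
  [0, 0, 0],
  [0, 0, 0],
  [0, 0, 0],
], spin=[0.2, 0.4, 0.6, 0.8, 1, 1], fingers=0)

```text
time: 38.75
ee_pos: [0.6649, 0.172, 0.3091]
ee_rot: [-3.139, -0.014, -1.621]
force: [0.4, -1.1, -0.5]
width: 0.0457
```

Run:
```python
from h import *
st();show([-.231,0,.285])
```

```text
t 38.75 cup [-0.0625  0.1587  0.3091] yaw -1.6213 cyaw -1.565 w 0.0457 F [ 0.4 -1.1 -0.5]
cup [-0.231  0.     0.285] slide [0.315 0.339 0.052]
```

Emit:
carry_out([
  [0.08, 0.085, 0.01],
  [0.16, 0.17, 0.02],
  [0.24, 0.255, 0.04],
  [0.315, 0.339, 0.05],
  [0.315, 0.339, 0.05],
  [0.315, 0.339, 0.05],
], spin=[0, 0, 0, 0, 0, 0])

```text
time: 39.5
ee_pos: [0.4884, 0.023, 0.2864]
ee_rot: [-3.137, -0.014, -1.619]
force: [0.5, -0.9, -0.8]
width: 0.0462
```

Run:
```python
from h import *
st();show([-.231,0,.172])
p=snap('wrist','wr9.png');q=(cloud(p)-O)@RC.as_matrix()
b=q[(abs(q[...,0]+.231)<.03)&(abs(q[...,1])<.03)&(q[...,2]>.176)&(q[...,2]<.19)];print('post',np.median(b,0),len(b))
for mu,ax in pips(p): print('cup',w2c([*mu,0]))
```

```text
t 39.5 cup [-2.304e-01  1.000e-04  2.864e-01] yaw -1.619 cyaw -1.563 w 0.0462 F [ 0.5 -0.9 -0.8]
cup [-0.231  0.     0.172] slide [-0.003  0.002  0.229]
post [-2.31990155e-01 -1.15021551e-04  1.85299682e-01] 193
conf 0.84 [223.  10. 408.  42.] ztop 0.1669 mu [0.647  0.0329] ax [-0.046 -0.999] all [-0.065  0.1  ] body [-0.063  0.067]
[(-60, 17), (-50, 13), (-40, 19), (-30, 21), (-20, 21), (-10, 20), (0, 28), (10, 29), (20, 20), (30, 29), (40, 22), (50, 11), (60, 12), (70, 11), (80, 5), (90, 6), (100, 5)]
conf 0.65 [214. 122. 385. 154.] ztop 0.1669 mu [0.5499 0.0535] ax [-0.103 -0.995] all [-0.065  0.099] body [-0.063  0.066]
[(-60, 14), (-50, 7), (-40, 20), (-30, 21), (-20, 22), (-10, 20), (0, 21), (10, 21), (20, 21), (30, 21), (40, 18), (50, 12), (60, 12), (70, 10), (80, 6), (90, 6), (100, 5)]
cup [-0.07259757  0.01886809  0.        ]
cup [-0.17064373  0.03396644  0.        ]
```

View pics/wr9.png

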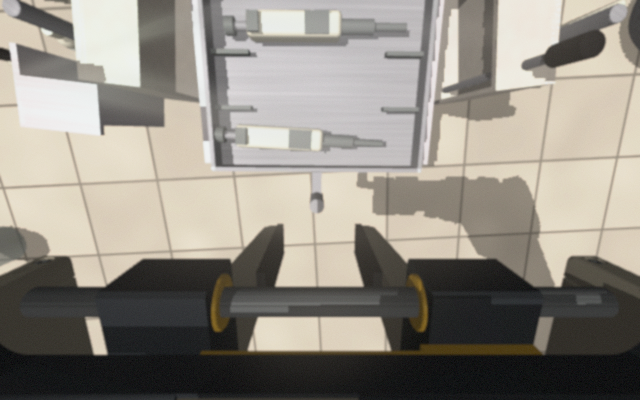

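B has shifted slightly towards its plunger end (plunger at about (220,135)), but it still lies flat and across. The tray post is centred at about (316,203). I'll grip it and push the tray home.

Emit:
carry_out([
  [-0.002, 0.002, 0.07],
  [-0.002, 0.002, 0.15],
  [-0.002, 0.002, 0.21],
  [-0.002, 0.002, 0.228],
  [-0.002, 0.002, 0.228],
], spin=[0, 0, 0, 0, 0])

```text
time: 40.22
ee_pos: [0.4886, 0.0243, 0.1721]
ee_rot: [-3.138, -0.012, -1.617]
force: [-0.8, 0.4, 0.4]
width: 0.0459
```

Emit:
carry_out([
  [0, 0, 0],
  [0, 0, 0],
  [0, 0, 0],
  [0, 0, 0],
  [0, 0, 0],
], spin=[0, 0, 0, 0, 0], fingers=-1)

```text
time: 40.85
ee_pos: [0.4889, 0.0238, 0.1726]
ee_rot: [-3.138, -0.013, -1.617]
force: [0.2, -1.8, 4.7]
width: 0.0137
```

Emit:
carry_out([
  [0, -0.03, 0],
  [0, -0.08, 0],
  [0, -0.13, 0],
  [0, -0.18, 0],
  [0, -0.23, 0],
  [0, -0.28, 0],
  [0, -0.33, 0],
  [0, -0.37, 0],
  [0, -0.4, 0],
  [0, -0.412, 0],
], spin=[0, 0, 0, 0, 0, 0, 0, 0, 0, 0])

```text
time: 42.1
ee_pos: [0.6938, 0.0121, 0.1726]
ee_rot: [3.141, -0.016, -1.619]
force: [-13.2, -5.4, 10.4]
width: 0.0137
```

Run:
```python
from h import *
st();show([-.024,0,.172])
```

```text
t 42.1 cup [-0.0247  0.0008  0.1726] yaw -1.619 cyaw -1.563 w 0.0137 F [-13.2  -5.4  10.4]
cup [-0.024  0.     0.172] slide [ 0.002 -0.001  0.001]
```

Emit:
carry_out([
  [0, 0, 0],
  [0, 0, 0],
  [0, 0, 0],
  [0, 0, 0],
], spin=[0, 0, 0, 0], fingers=0)

```text
time: 42.6
ee_pos: [0.6938, 0.0125, 0.1727]
ee_rot: [3.141, -0.016, -1.619]
force: [-0.0, 0.3, -0.2]
width: 0.0459
```

Emit:
carry_out([
  [0, 0, -0.08],
  [0, 0, -0.16],
  [0, 0, -0.23],
  [0.11, 0.025, -0.25],
  [0.22, 0.05, -0.25],
  [0.33, 0.075, -0.25],
  [0.45, 0.096, -0.25],
  [0.45, 0.096, -0.25],
  [0.45, 0.096, -0.25],
], spin=[0, 0, 0, 0, 0, 0, 0, 0, 0])

```text
time: 43.72
ee_pos: [0.6353, -0.2072, 0.3013]
ee_rot: [3.141, -0.015, -1.618]
force: [-0.2, 1.2, 0.4]
width: 0.0456
```

Run:
```python
from h import *
st();c=pas(1.7);c[2]=.193;show(c)
p=snap('wrist','wr10.png');q=(cloud(p)-O)@RC.as_matrix()
b=q[(abs(q[...,0]-c[0])<.03)&(abs(q[...,1]-c[1])<.03)&(q[...,2]>.2)&(q[...,2]<.21)];print('post',np.median(b,0),len(b))
b=q[(abs(q[...,0]+.026)<.05)&(abs(q[...,1])<.03)&(q[...,2]>.178)&(q[...,2]<.19)];print('traypost',np.median(b,0),len(b))
```

```text
t 43.73 cup [-0.0708 -0.2215  0.3013] yaw -1.6185 cyaw -1.562 w 0.0456 F [-0.2  1.2  0.4]
cup [-0.0732 -0.2262  0.193 ] slide [0.006 0.005 0.217]
post [-0.07464657 -0.22638762  0.20632841] 175
traypost [-0.02785469 -0.00312128  0.18523066] 264
```

Emit:
carry_out([
  [0.006, 0.006, 0.07],
  [0.008, 0.006, 0.14],
  [0.008, 0.006, 0.2],
  [0.008, 0.006, 0.216],
  [0.008, 0.006, 0.216],
], spin=[0, 0, 0, 0, 0])

```text
time: 44.4
ee_pos: [0.6327, -0.2098, 0.1935]
ee_rot: [3.141, -0.014, -1.614]
force: [0.6, -0.1, 0.6]
width: 0.0459
```

Emit:
carry_out([
  [0, 0, 0],
  [0, 0, 0],
  [0, 0, 0],
  [0, 0, 0],
  [0, 0, 0],
], spin=[0, 0, 0, 0, 0], fingers=-1)

```text
time: 45.02
ee_pos: [0.6334, -0.2089, 0.194]
ee_rot: [-3.141, -0.013, -1.614]
force: [0.8, 2.1, 1.7]
width: 0.0132
```

Run:
```python
from h import *
st();p,R,s=pose()
for th in [1.5,1.3,1.1,.9,.7,.5,.3,.15,.0,-.03]:
    c=pas(th);c[2]=w2c(p)[2];show(c)
```

```text
t 45.02 cup [-0.0726 -0.2233  0.194 ] yaw -1.6139 cyaw -1.558 w 0.0132 F [0.8 2.1 1.7]
cup [-0.0909 -0.2098  0.194 ] slide [-0.028  0.036 -0.   ]
cup [-0.1049 -0.1901  0.194 ] slide [-0.067  0.064 -0.001]
cup [-0.1148 -0.1681  0.194 ] slide [-0.112  0.083 -0.001]
cup [-0.12   -0.1445  0.194 ] slide [-0.159  0.093 -0.002]
cup [-0.1205 -0.1204  0.194 ] slide [-0.207  0.093 -0.003]
cup [-0.1162 -0.0966  0.194 ] slide [-0.255  0.084 -0.003]
cup [-0.1073 -0.0742  0.194 ] slide [-0.299  0.065 -0.004]
cup [-0.0977 -0.0588  0.194 ] slide [-0.33   0.046 -0.004]
cup [-0.086 -0.045  0.194] slide [-0.357  0.022 -0.005]
cup [-0.0834 -0.0425  0.194 ] slide [-0.362  0.017 -0.005]
```

Emit:
carry_out([
  [-0.028, 0.036, 0],
  [-0.067, 0.064, 0],
  [-0.112, 0.083, 0],
  [-0.159, 0.093, 0],
  [-0.207, 0.093, 0],
  [-0.255, 0.084, -0.001],
  [-0.299, 0.065, -0.002],
  [-0.33, 0.046, -0.002],
  [-0.357, 0.022, -0.002],
  [-0.361, 0.017, -0.002],
], spin=[0, 0, 0, 0, 0, 0, 0, 0, 0, 0])

```text
time: 46.28
ee_pos: [0.6285, -0.0292, 0.1931]
ee_rot: [3.131, -0.018, -1.614]
force: [-17.3, -4.6, 16.9]
width: 0.013
```

Run:
```python
from h import *
st()
```

```text
t 46.27 cup [-0.0876 -0.0442  0.1931] yaw -1.6142 cyaw -1.558 w 0.013 F [-17.3  -4.6  16.9]
```

Emit:
carry_out([
  [0, -0.006, 0],
  [0, -0.006, 0],
  [0, -0.006, 0],
], spin=[0, 0, 0])

```text
time: 46.65
ee_pos: [0.6283, -0.0293, 0.1932]
ee_rot: [3.124, -0.019, -1.615]
force: [-9.5, 0.2, 8.1]
width: 0.0134
```

Emit:
carry_out([
  [0, 0, 0],
  [0, 0, 0],
  [0, 0, 0],
  [0, 0, 0],
], spin=[0, 0, 0, 0], fingers=0)

```text
time: 47.15
ee_pos: [0.6283, -0.0293, 0.193]
ee_rot: [3.124, -0.019, -1.615]
force: [0.0, -0.7, -0.6]
width: 0.0457
```

Emit:
carry_out([
  [0, 0, -0.08],
  [0, 0, -0.16],
  [0, 0, -0.23],
  [-0.02, -0.06, -0.27],
  [-0.052, -0.124, -0.27],
  [-0.052, -0.124, -0.27],
  [-0.052, -0.124, -0.27],
], spin=[0, 0, 0, 0, 0, 0, 0])

```text
time: 48.02
ee_pos: [0.6932, -0.0037, 0.3258]
ee_rot: [3.123, -0.02, -1.614]
force: [-0.3, -0.1, 0.3]
width: 0.0462
```

Run:
```python
from h import *
st()
p=snap('wrist','wr11.png');q=(cloud(p)-O)@RC.as_matrix()
b=q[(abs(q[...,0]+.086)<.03)&(abs(q[...,1]+.045)<.03)&(q[...,2]>.2)&(q[...,2]<.21)];print('post',np.median(b,0),len(b))
for m in spotter.masks_of(p,'bolt_top')[:1]:
    k=q[m['mask']];k=k[np.isfinite(k[:,0])];k=k[k[:,2]>.24];print('bolt',np.median(k,0),len(k))
show([-.025,-.0185,.246]);print(bot.sense()['ee_rot'])
```

```text
t 48.02 cup [-0.0244 -0.0151  0.3258] yaw -1.6143 cyaw -1.558 w 0.0462 F [-0.3 -0.1  0.3]
post [-0.08637028 -0.04459715  0.20585948] 135
bolt [-0.02538395 -0.01825034  0.25273957] 329
cup [-0.025  -0.0185  0.246 ] slide [ 0.002 -0.002  0.161]
[ 3.12363885 -0.01989175 -1.61509779]
```

Emit:
carry_out([
  [0.003, -0.002, 0.05],
  [0.003, -0.002, 0.1],
  [0.003, -0.002, 0.15],
  [0.003, -0.002, 0.158],
  [0.003, -0.002, 0.158],
], spin=[0, 0, 0, 0, 0])

```text
time: 48.75
ee_pos: [0.6926, -0.0076, 0.2482]
ee_rot: [3.124, -0.02, -1.616]
force: [0.2, -0.6, -0.1]
width: 0.046
```

Emit:
carry_out([
  [0, 0, 0],
  [0, 0, 0],
  [0, 0, 0],
  [0, 0, 0],
  [0, 0, 0],
], spin=[0, 0, 0, 0, 0], fingers=-1)

```text
time: 49.38
ee_pos: [0.6928, -0.006, 0.2486]
ee_rot: [3.125, -0.018, -1.614]
force: [0.4, 4.5, 1.5]
width: 0.015
```

Emit:
carry_out([
  [0, 0, 0.015],
  [0, 0, 0.03],
  [0, 0, 0.045],
  [0, 0, 0.054],
  [0, 0, 0.054],
  [0, 0, 0.054],
], spin=[0, 0, 0, 0, 0, 0])

```text
time: 50.12
ee_pos: [0.6932, -0.0059, 0.2252]
ee_rot: [3.128, -0.018, -1.615]
force: [-5.2, 2.9, 17.2]
width: 0.015
```

Bottomed out (17 N up). I'll release, back off, and check the bolt height.

Emit:
carry_out([
  [0, 0, 0],
  [0, 0, 0],
  [0, 0, 0],
  [0, 0, 0],
], spin=[0, 0, 0, 0], fingers=0)

```text
time: 50.62
ee_pos: [0.6929, -0.0064, 0.2244]
ee_rot: [3.127, -0.018, -1.615]
force: [0.2, -0.1, -1.4]
width: 0.0456
```

Emit:
carry_out([
  [0, 0, -0.06],
  [0, 0, -0.12],
  [0, 0, -0.18],
  [0, 0, -0.18],
], spin=[0, 0, 0, 0])

```text
time: 51.12
ee_pos: [0.6954, -0.0045, 0.3169]
ee_rot: [3.132, -0.018, -1.615]
force: [0.2, 1.1, -1.4]
width: 0.0458
```

Run:
```python
from h import *
st()
p=snap('wrist','wr12.png');q=(cloud(p)-O)@RC.as_matrix()
for m in spotter.masks_of(p,'bolt_top')[:1]:
    k=q[m['mask']];k=k[np.isfinite(k[:,0])];k=k[k[:,2]>.215];print('bolt',np.median(k,0),len(k))
c=act(1.7);b=q[(abs(q[...,0]-c[0])<.03)&(abs(q[...,1]-c[1])<.03)&(q[...,2]>.2)&(q[...,2]<.21)];print('post',c,np.median(b,0),len(b))
c[2]=.31;show(c)
```

```text
t 51.12 cup [-0.0222 -0.0158  0.3169] yaw -1.615 cyaw -1.559 w 0.0458 F [ 0.2  1.1 -1.4]
bolt [nan nan nan] 0
post [-0.07321088  0.22623496  0.        ] [-0.07594473  0.22151341  0.20600624] 197
cup [-0.0732  0.2262  0.31  ] slide [-0.486  0.093 -0.001]
  return _methods._mean(a, axis=axis, dtype=dtype,
  ret = um.true_divide(
```

Emit:
carry_out([
  [-0.1, 0.02, 0],
  [-0.2, 0.04, 0],
  [-0.3, 0.06, 0],
  [-0.4, 0.08, 0],
  [-0.48, 0.1, 0],
  [-0.48, 0.1, 0],
  [-0.48, 0.1, 0],
], spin=[0, 0, 0, 0, 0, 0, 0])

```text
time: 52.1
ee_pos: [0.6546, 0.2357, 0.3082]
ee_rot: [3.125, -0.021, -1.615]
force: [0.7, -0.7, -1.1]
width: 0.046
```

Run:
```python
from h import *
st()
for n in ('wrist','top','scene'):
    p=snap(n,n+'13.png');q=(cloud(p)-O)@RC.as_matrix()
    b=q[(abs(q[...,0]+.025)<.015)&(abs(q[...,1]+.018)<.015)&(q[...,2]>.19)&(q[...,2]<.27)]
    print(n,'knob z',np.percentile(b[:,2],[50,90,98]) if len(b) else None,len(b), (b[:,2]>.215).sum())
    b=q[(abs(q[...,0]+.076)<.03)&(abs(q[...,1]-.2215)<.03)&(q[...,2]>.2)&(q[...,2]<.21)];print('post',np.median(b,0) if len(b) else 0,len(b))
show([-.075,.2225,.188])
im=cv2.imread('pics/wrist13.png');cv2.imwrite('pics/w13.png',im)
```

```text
t 52.1 cup [-0.0764  0.2218  0.3082] yaw -1.6154 cyaw -1.559 w 0.046 F [ 0.7 -0.7 -1.1]
wrist knob z [0.20469012 0.22933935 0.23015189] 1508 570
post [-0.0761334   0.22381651  0.20610004] 169
top knob z [0.19732804 0.22882236 0.23178915] 93 24
post 0 0
scene knob z [0.20123885 0.22773746 0.22977092] 95 32
post [-0.07596119  0.22109945  0.20377865] 12
cup [-0.075   0.2225  0.188 ] slide [-0.008 -0.005  0.242]
```

View pics/w13.png

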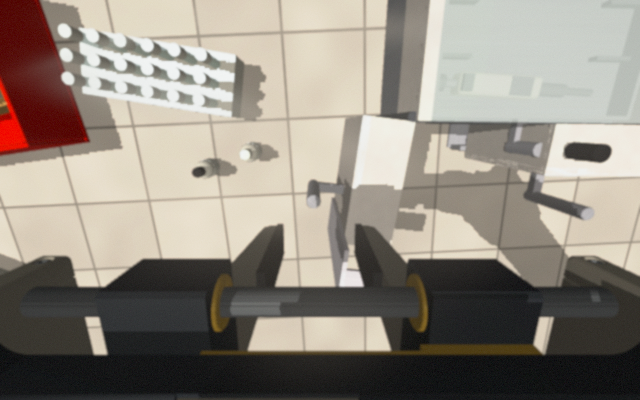

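The knob top is back at 0.229, so the bolt is down. The wrist view shows the active post at about (313,190) between the fingers. I'll narrow the opening so the fingers clear the leaf's face, then grip.

Emit:
carry_out([
  [-0.005, -0.002, 0],
  [-0.006, -0.002, 0.06],
  [-0.006, -0.002, 0.12],
  [-0.006, -0.002, 0.18],
  [-0.006, -0.002, 0.23],
  [-0.006, -0.002, 0.238],
  [-0.006, -0.002, 0.238],
], spin=[0, 0, 0, 0, 0, 0, 0], fingers=-0.35)

```text
time: 53.12
ee_pos: [0.6549, 0.2354, 0.1907]
ee_rot: [3.127, -0.02, -1.618]
force: [0.5, 0.9, -0.0]
width: 0.0298
```

Emit:
carry_out([
  [0, 0, 0],
  [0, 0, 0],
  [0, 0, 0],
  [0, 0, 0],
  [0, 0, 0],
], spin=[0, 0, 0, 0, 0], fingers=-1)

```text
time: 53.75
ee_pos: [0.6544, 0.2379, 0.1921]
ee_rot: [3.127, -0.016, -1.617]
force: [-2.8, 4.5, 3.7]
width: 0.0131
```

Run:
```python
from h import *
st();p,R,s=pose()
for th in [1.5,1.3,1.1,.9,.7,.5,.3,.15,.0,-.03]:
    c=act(th);c[2]=w2c(p)[2];show(c)
```

```text
t 53.75 cup [-0.0767  0.224   0.1921] yaw -1.6166 cyaw -1.561 w 0.0131 F [-2.8  4.5  3.7]
cup [-0.0909  0.2098  0.1921] slide [0.028 0.029 0.001]
cup [-0.1049  0.1901  0.1921] slide [0.067 0.057 0.002]
cup [-0.1148  0.1681  0.1921] slide [0.111 0.077 0.003]
cup [-0.12    0.1445  0.1921] slide [0.158 0.088 0.004]
cup [-0.1205  0.1204  0.1921] slide [0.206 0.09  0.005]
cup [-0.1162  0.0966  0.1921] slide [0.254 0.082 0.005]
cup [-0.1073  0.0742  0.1921] slide [0.299 0.064 0.006]
cup [-0.0977  0.0588  0.1921] slide [0.33  0.045 0.006]
cup [-0.086   0.045   0.1921] slide [0.358 0.022 0.006]
cup [-0.0834  0.0425  0.1921] slide [0.363 0.017 0.006]
```

Emit:
carry_out([
  [0.028, 0.029, 0],
  [0.067, 0.057, 0.001],
  [0.111, 0.077, 0.002],
  [0.158, 0.088, 0.003],
  [0.206, 0.09, 0.003],
  [0.254, 0.082, 0.003],
  [0.299, 0.064, 0.004],
  [0.33, 0.045, 0.004],
  [0.358, 0.022, 0.004],
  [0.363, 0.016, 0.004],
], spin=[0, 0, 0, 0, 0, 0, 0, 0, 0, 0])

```text
time: 55.0
ee_pos: [0.6362, 0.0603, 0.1929]
ee_rot: [3.122, -0.011, -1.615]
force: [-8.9, 9.3, 2.6]
width: 0.013
```

Emit:
carry_out([
  [0, -0.006, 0],
  [0, -0.006, 0],
  [0, -0.006, 0],
], spin=[0, 0, 0])

```text
time: 55.38
ee_pos: [0.6364, 0.0604, 0.1929]
ee_rot: [3.116, -0.013, -1.615]
force: [-8.4, 1.9, 4.2]
width: 0.0132
```

Run:
```python
from h import *
st()
```

```text
t 55.38 cup [-0.0847  0.0457  0.1929] yaw -1.6146 cyaw -1.559 w 0.0132 F [-8.4  1.9  4.2]
```

Shut. I'll release, rise, back away, and check.

Emit:
carry_out([
  [0, 0, 0],
  [0, 0, 0],
  [0, 0, 0],
  [0, 0, 0],
], spin=[0, 0, 0, 0], fingers=0)

```text
time: 55.88
ee_pos: [0.6366, 0.06, 0.1928]
ee_rot: [3.116, -0.013, -1.615]
force: [-0.2, -0.5, 0.5]
width: 0.046
```

Emit:
carry_out([
  [0, 0, -0.08],
  [0, 0, -0.16],
  [0, 0, -0.24],
  [0, 0.06, -0.26],
  [0, 0.16, -0.26],
  [0, 0.16, -0.26],
  [0, 0.16, -0.26],
], spin=[0, 0, 0, 0, 0, 0, 0])

```text
time: 56.75
ee_pos: [0.5608, 0.0647, 0.3253]
ee_rot: [3.117, -0.014, -1.616]
force: [-0.7, 0.6, -0.6]
width: 0.0457
```

Run:
```python
from h import *
st()
p=snap('wrist','wr14.png');q=(cloud(p)-O)@RC.as_matrix()
for n,Y in (('act',.045),('pas',-.045)):
    b=q[(abs(q[...,0]+.086)<.03)&(abs(q[...,1]-Y)<.03)&(q[...,2]>.2)&(q[...,2]<.21)];print(n,np.median(b,0),len(b))
b=q[(abs(q[...,0]+.03)<.05)&(abs(q[...,1])<.05)&(q[...,2]>.235)&(q[...,2]<.25)];print('hood',b.min(0),b.max(0),np.median(b,0))
for mu,ax in pips(p): print('cup',w2c([*mu,0]))
```

```text
t 56.75 cup [-0.1604  0.0458  0.3253] yaw -1.6157 cyaw -1.56 w 0.0457 F [-0.7  0.6 -0.6]
act [-0.08790843  0.04438111  0.20628547] 171
pas [-0.08685724 -0.04269232  0.20616628] 224
hood [-0.05783974 -0.03809094  0.23503051] [-0.00439218  0.01462508  0.24427946] [-0.03141597 -0.01991838  0.2414437 ]
```

View pics/wr14.png

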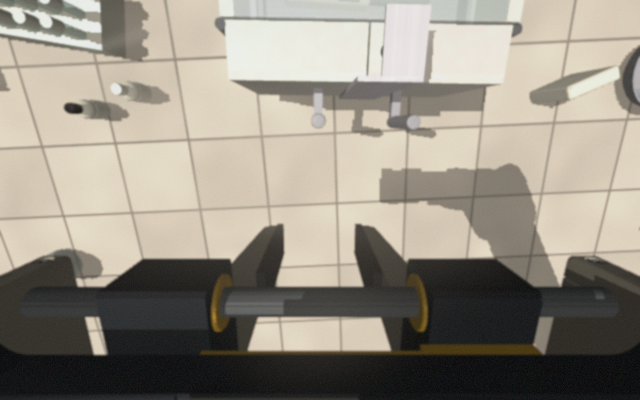

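Both leaves are shut with the hood over the bolt at about (407,40). I'll take one last look at the whole bench and the tray through the roof.

Run:
```python
from h import *
p=snap('scene','sc15.png');t=snap('top','top15.png')
for n,x in(('scene',p),('top',t)):
    w=cloud(x)
    for m in spotter.masks_of(x,'pipette1'):
        q=w[m['mask']];q=q[np.isfinite(q[:,0])];print(n,round(m['confidence'],2),np.round(m['extent']),np.round(np.median(q,0),3) if len(q) else '')
im=cv2.imread('pics/top15.png')[75:205,190:420];a=cv2.resize(im,(800,300),interpolation=cv2.INTER_CUBIC) if 0 else cv2.resize(im,(500,283),interpolation=cv2.INTER_CUBIC)
b=cv2.resize(cv2.imread('pics/sc15.png')[100:320,90:490],(500,275),interpolation=cv2.INTER_CUBIC)
cv2.imwrite('pics/fin.png',np.vstack([a,b]))
```

```text
(no output)
```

View pics/fin.png

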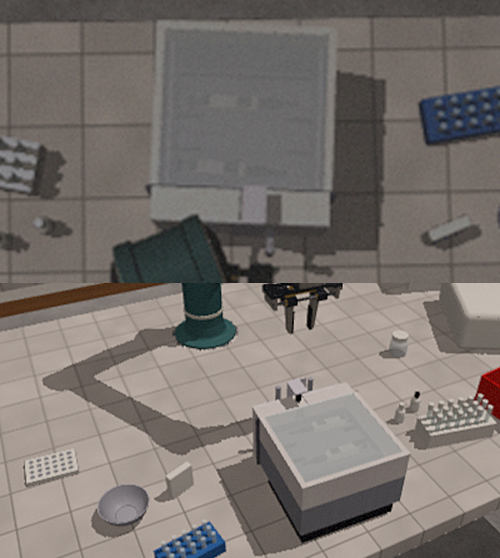

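The roof shows both pipettes lying parallel across the tray (upper panel, about (235,100) and (225,165)). No pipettes remain on the bench and the bystanders stand where they were. Handing in.

```bash
python3 -c "
from h import *
st();print(bot.job_done());st()"
```

```text
t 57.05 cup [-0.1607  0.0462  0.3245] yaw -1.6152 cyaw -1.559 w 0.0463 F [-0.1  0.   0.2]
the job is handed in; nothing more can be done
None
the job is handed in; nothing more can be done
```

I put both pipettes away in the cupboard and handed the job in at about 57 s. No verdict was reported. Only two pipettes were on the bench. I followed the required order, ending with both leaves shut and the bolt down.

**Last checks:**
- **Leaves:** both handles read at their shut positions, within about 0.02 rad, with the hood over the bolt.
- **Bolt:** before I shut the active leaf, the knob top read 0.229 m, the same as at the start. One attempt to measure it found no points; the next three camera readings agreed.
- **Tray:** pushed against its stop; the grip stood at x ≈ -0.028 m, against -0.026 m nominal.
- **Pipettes:** both could be seen parallel across the tray through the clear roof.
- **Bench:** no pipettes were left, and the other things looked unmoved.

**What disagreed:**
- **Near pipette:** after I let it go, it read about 10 mm and 16 mm off where I had placed it. It was still flat and about 0.05 rad off square, so I left it.
- **Network in the final pictures:** it found no pipettes at all, so the check through the roof was by eye only.

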